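# Load a fresh label roll into the bench stand and close up its carton

## Robot

A 6-joint arm with a two-finger parallel gripper is mounted at the origin on a cart in front of the work surface, level with it; the furniture and walls round the work are solid. World frame = base frame: x ahead of the robot, y to its left, z up, the work surface at z = 0. Lengths are in mm, angles in degrees, forces in N, time in s.
With the tool pointing down it reaches from about 350 to 850 mm from the base axis. Payload 8.1 kg.
Tool frame: the origin (TCP) lies midway between the tips of the shut fingers; the grasp point (between the pads) lies 19 mm behind it; z points along the fingers, y is the direction in which the jaws open and shut (so a half turn about z gives the same grasp; the last joint's range is limited). The gripper opens to 85 mm and grips with 20 to 120 N. Pads are 22 mm wide; open, the fingers measure 114 mm over their backs; the gripper's body (76 mm by 85 mm) begins 54 mm behind the grasp point. The pads swing forward as they close: fully open they stand 13 mm farther back than shut.
Start: joints at [61.914, 7.471, 85.268, -0, 87.261, -4.893], TCP at [236.28, 551.522, 205.892] pointing down, gripper open.
Joint ranges: [-169.43, 169.43], [-51.17, 129.36], [1.28, 143.12], [-76.62, 256.62], [0, 156.53], [-152.29, 152.29]. Speed limits (degrees/s): [136.94, 136.94, 159.86, 180, 180, 180].

## Interface

Orientations are given as [roll, pitch, yaw] about the fixed x, y, z axes, in that order (R = Rz(yaw) Ry(pitch) Rx(roll)).
In Python, from bench import telemetry, snapshot, camera_params, job gives the robot as it stands. The module is installed in compiled form; this text tells all that it offers.
- The arm moves only by the shell command python3 -m jog 'ROWS' [FORCE]. ROWS is JSON, a list that holds one entry, the list of rows, each a list of 7 numbers: the shift along the tool's x, y, z in units of 50 mm (1.0 is 50 mm), then the turn, a rotation vector about the tool's x, y, z in units of 2 pi rad (1.0 is 2 pi rad), then the opening, from 0 (shut) to 1 (fully open). In form: [[[dx, dy, dz, rx, ry, rz, claw], ...]]. A call has 1 to 12 rows; each row shifts and turns the commanded pose from where the row before left it, along the tool's axes as they then stand; what a row does not reach is not made up. A row lasts 1/8 s, in which the tool goes at most 62.5 mm and 10.7 degrees, less where a joint would pass 70% of its speed; a pose out of reach is approached as far as the arm can. A call with a number of a shift or a turn outside -1 to 1 is refused whole. A call with a gripper value outside its range is refused whole. The fingers move at their own pace and stop on an object; FORCE is the grip in N (left out, the last holds). Time passes only in rows, so rows that do not move let the fingers close. It gives the time, the measured TCP pose, the force and the opening at its end, in the units of the state.
- telemetry.sense(): the state, without advancing time (a new reading comes with each control period).
- snapshot(name): name is "scene" or "top"; returns (picture, depth): 480x640x3 uint8, red, green, blue; 480x640 float32, mm along the optical axis (not along the pixel's ray), 0 where there is no reading.
- camera_params(name): a dict with "K" (3x3 intrinsics, pixels), "D" ([k1, k2, p1, p2, k3] as OpenCV has them; the pictures are not rectified), "extrinsics" (4x4, takes a point from camera to world coordinates). Camera axes: x right, y down, z forward; pixel columns grow to the right and rows downward; lengths in mm; the calibration is good to about 2 mm. A picture is of the moment at which its call begins. camera_params takes no time and is no camera call.
- job.hand_in(): hands the job in, once; it reports no verdict.
The state is a dict: "time": time; "joint_pos": joint angles; "qd": joint speeds; "joint_efforts": joint torques, N m; "tool_pos": TCP position; "tcp_rot": TCP orientation; "ft_force": force on the tool from outside, world axes, zero at the start; "wrist_torque": the same for the moment, N m; "finger_gap": finger opening in mm.
Only numpy, scipy, OpenCV 4.12 (cv2) and the standard library are available. Lean on these libraries where they do the work, as an engineer would, in place of code of your own. Each camera call takes 0.05 s, during which the arm holds its last target. There are 200 camera calls.

## Task

Lift the fresh label roll out of the open carton and lay its spindle in the two supports of the roll stand, swing the hinged clamp cap over the spindle and then drop the swing bolt upright into the slot of the cap. Put all the empty cores (one to three stand on the table) into the carton for return, and when the roll is clamped and the cores are in, close the carton flat: both short flaps first, then both long flaps over them. Leave the other things on the table where they are.

Things in the scene. Friction and masses are not known exactly. Their poses are not given: they have to be found in the camera images.
- roll_mid (a point): Centre of the fresh label roll on its spindle (one piece, 0.24 kg): white paper roll 56 mm in diameter, 44 mm wide, in the middle of an aluminium tube 22 mm thick, 190 mm long, along this frame's y; both ends alike. It starts in the carton along the carton's y, centre 32 mm above the table, between two cardboard strips 13 mm high. Grip it from above across the paper (56 mm). It can roll.
- stand: Fixed roll stand: grey plate 112 x 180 x 8 mm with two steel supports; origin in the centre of its underside, z up. The spindle is laid in from above along the stand's y. At y = +62 mm a clamp, 28 mm wide: half-round saddle, hinged cap, swing bolt. At y = -62 mm an open half-round fork, 10 mm wide. Both have 12.5 mm inner radius about the line x = 0, z = 62 mm, with mouths flared to +-16 mm.
- stand_axis (a point): Point on the saddles' axis half-way between clamp and fork, 62 mm above the table, axes as the stand's (y along the spindle). The paper roll's centre belongs here, within 15 mm along y; the resting spindle lies 1.5 mm lower, 60.5 mm above the table.
- clamp_cap (a joint): Angle of the hinged clamp cap: 0 = closed over the spindle, grows to 2.3 rad as it opens, thrown back over the stand's -x side, where its weight keeps it; past upright it falls slowly shut. Hinge line along the stand's y at x = -24, z = 62 mm. A half-round strap ends in a flat ear 28 mm wide, 58 mm from the hinge, with a 10 mm slot. It can be pushed over from behind with shut fingers.
- cap_ear (a point): Middle of the outer face of the cap's slotted ear, 50 mm from the hinge line. With the cap closed this is the ear's upper face, level, 69 mm above the table.
- swing_bolt (a joint): Angle of the freely moving swing bolt: 0 = upright in the cap's slot, 1.65 rad = hanging out, a little below level, over the stand's +x side, where it falls by its weight; past upright it leans in and rests at -0.05. Pivot line along the stand's y at x = +26, z = 42 mm; the bolt is at y = +62 mm. If it is upright before the cap is closed, its nut keeps the cap from closing.
- wing_nut (a point): Grip point on the wing nut of the swing bolt, 57 mm from the pivot; the frame's z points along the bolt, away from the pivot. The nut's blade, 39 to 69 mm from the pivot and 16 to 30 mm broad, has flat sides 10 mm apart that face along the stand's y. A round nut of 17 mm below it holds the ear down with 3 mm play.
- carton: Fixed open cardboard carton, outer 164 (x) x 228 (y) x 68 mm high, walls and floor 4 mm; origin in the centre of its underside on the table. Four flaps, each 79 mm long from crease to free edge and 3 mm thick, stand open, leaning outward. Closed, the long flaps meet over the middle.
- long_flap_a (a joint): Angle of the long flap (226 mm wide) on the carton's +x side: 0 = closed flat, pi/2 = upright, up to 2.3 = leaning outward. It stays where it is left (stiff crease, about 0.3 N at the edge). Crease along y at x = +80.5, z = 72 mm.
- long_flap_b (a joint): As long_flap_a, on the carton's -x side: crease along y at x = -80.5, z = 72 mm.
- short_flap_a (a joint): Angle of the short flap (154 mm wide) on the carton's +y side: 0 = closed flat, grows to 2.3 as it opens outward, stays where it is left. Crease along x at y = +112, z = 68 mm. It lies under the long flaps.
- short_flap_b (a joint): As short_flap_a, on the carton's -y side: crease along x at y = -112, z = 68 mm.
- core_0_mid (a point): Centre of an empty cardboard roll core: a short tube, 44 mm outer and 36 mm inner diameter, 40 mm long, its axis along z; it stands upright on the table at the start, centre 20 mm up. May be absent (one to three are there). Grip it across the outside. Any place inside the carton will do, not one on another.
- core_1_mid (a point): Centre of an empty cardboard roll core: a short tube, 44 mm outer and 36 mm inner diameter, 40 mm long, its axis along z; it stands upright on the table at the start, centre 20 mm up. May be absent (one to three are there). Grip it across the outside. Any place inside the carton will do, not one on another.
- core_2_mid (a point): Centre of an empty cardboard roll core: a short tube, 44 mm outer and 36 mm inner diameter, 40 mm long, its axis along z; it stands upright on the table at the start, centre 20 mm up. May be absent (one to three are there). Grip it across the outside. Any place inside the carton will do, not one on another.
- tally_counter: White hand tally counter, 46 x 67 x 22 mm, a bystander: leave it where it is. Origin at the centre of its underside.
- small_label_roll: Small white label roll without spindle, lying flat at the back, 68 mm across, 26 mm high, a bystander: leave it where it is. Origin at the centre of its underside.
- polish_bottle: Small red polish bottle with black cap, 27 x 27 x 74 mm, standing, a bystander: leave it where it is. Origin at the centre of its underside.
- marker: Red and white marker pen, 135 mm long, lying, a bystander: leave it where it is. Origin at the centre of its underside.
- small_carton: Black folding box, 117 x 34 x 34 mm, lying, a bystander: leave it where it is. Origin at the centre of its underside.
Not all that is in view belongs to the job. What is shaped like the part that bears core_1_mid but purple or red is not meant.

How it is judged:
By the outcome, as a careful person would: the job done as asked, in the order asked, and still so for the second after the job is handed in, with the robot touching nothing.
Of core_0, core_1, core_2 only 1 to 3 are there at a start; the rules pass over those that are not, and their reading is None.
At some moment in a run one of core_0, core_1, core_2 may be knocked a few centimetres aside while the robot is not near it.
Once in a run the grip may slacken for a moment while it holds something.
It also fails if it takes over 210 s, if anything falls off the work surface, if the arm or the gripper's body presses on something with over 40 N, if the wrist force passes 120 N, or if a joint passes its speed limit or range.

## Working session

There is one attempt and no reset: what is moved stays moved. The work goes in short steps, Python scripts to look and compute and a shell command to move; the robot and the scene stay as the last step left them, time stands still between calls to the robot, and variables do not carry over. Pictures are saved under pics/ and viewed, about 12 in all and at most 16, crops included, and the job is handed in when it is done.

```bash
mkdir -p pics; cat > h.py <<'E'
import numpy as np, cv2
from bench import telemetry, snapshot, camera_params, job
from scipy.spatial.transform import Rotation as R
def snap(n,save=None):
    im,d=snapshot(n); 
    if save: cv2.imwrite('pics/'+save,im[:,:,::-1])
    np.savez(f'/tmp/{n}.npz',im=im,d=d); return im,d
def cam(n):
    c=camera_params(n); return np.array(c['K'],float),np.array(c['D'],float),np.array(c['extrinsics'],float)
def ray(n,uv):
    K,D,E=cam(n); p=cv2.undistortPoints(np.array(uv,float).reshape(-1,1,2),K,D).reshape(-1,2)
    d=np.c_[p,np.ones(len(p))]@E[:3,:3].T; return E[:3,3],d
def onplane(n,uv,z):
    o,d=ray(n,uv); return o+d*((z-o[2])/d[:,2])[:,None]
def cloud(n,d):
    v,u=np.mgrid[:480,:640]; K,D,E=cam(n)
    o,r=ray(n,np.c_[u.ravel(),v.ravel()]); P=o+r*d.ravel()[:,None]; P[d.ravel()<=0]=np.nan
    return P.reshape(480,640,3)
def proj(n,P):
    K,D,E=cam(n); Ei=np.linalg.inv(E); return cv2.projectPoints(np.array(P,float).reshape(-1,1,3),cv2.Rodrigues(Ei[:3,:3])[0],Ei[:3,3],K,D)[0].reshape(-1,2)
def to(target_pos,rpy=None):
    s=telemetry.sense(); T=R.from_euler('xyz',s['tcp_rot'],degrees=True)
    t=T.inv().apply(np.array(target_pos)-s['tool_pos'])/50
    rv=(T.inv()*R.from_euler('xyz',rpy,degrees=True)).as_rotvec()/(2*np.pi) if rpy is not None else None
    print('shift',t.round(3),'turn',None if rv is None else rv.round(4))
E
python3 - <<'E'
from h import *
s=telemetry.sense();print(s)
for n in('scene','top'):
    im,d=snap(n,f'{n}0.png');K,D,E=cam(n);print(n,K,D,E.round(3),(d>0).mean())
E
```

```text
{'time': 0.0, 'joint_pos': array([ 6.19154598e+01,  7.51528574e+00,  8.53301728e+01,  1.75843470e-03,
        8.72601942e+01, -4.89254346e+00]), 'qd': array([-0.03118645,  0.04668884,  0.04448104,  0.09519049,  0.02889782,
        0.04590217]), 'joint_efforts': array([-2.47717173e-03, -5.69383121e+01, -5.00563788e+01, -5.05145272e-04,
        1.44524756e-02,  2.69392572e-06]), 'tool_pos': array([235.97127356, 551.00457796, 204.8340468 ]), 'tcp_rot': array([-1.79894882e+02, -1.07606909e-02,  1.56807908e+02]), 'ft_force': array([ 0.14939154,  0.46030171, -0.26978527]), 'wrist_torque': array([ 0.00697798, -0.00660134,  0.02737423]), 'finger_gap': 85.19053896734788}
scene [[477.13627847   0.         316.52872759]
 [  0.         477.13627847 241.53553757]
 [  0.           0.           1.        ]] [-0.07410138  0.          0.          0.          0.        ] [[ 4.43000e-01 -4.67000e-01  7.65000e-01 -3.06596e+02]
 [-8.96000e-01 -2.07000e-01  3.92000e-01 -4.52046e+02]
 [-2.50000e-02 -8.59000e-01 -5.11000e-01  6.54556e+02]
 [ 0.00000e+00  0.00000e+00  0.00000e+00  1.00000e+00]] 0.9947786458333333
top [[602.77383224   0.         318.85346453]
 [  0.         602.77383224 223.63726479]
 [  0.           0.           1.        ]] [-0.13606304  0.          0.          0.          0.        ] [[ 1.500000e-02 -9.990000e-01  4.800000e-02  4.663500e+02]
 [-1.000000e+00 -1.400000e-02  2.100000e-02 -3.979500e+01]
 [-2.000000e-02 -4.800000e-02 -9.990000e-01  1.420632e+03]
 [ 0.000000e+00  0.000000e+00  0.000000e+00  1.000000e+00]] 0.9960026041666666
```

View pics/top0.png

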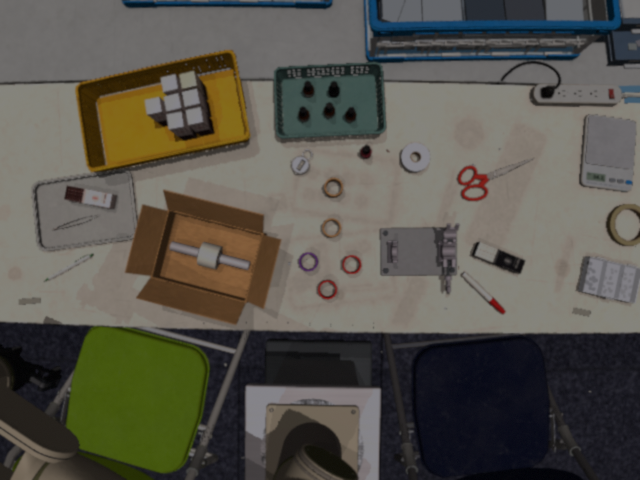

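View pics/scene0.png

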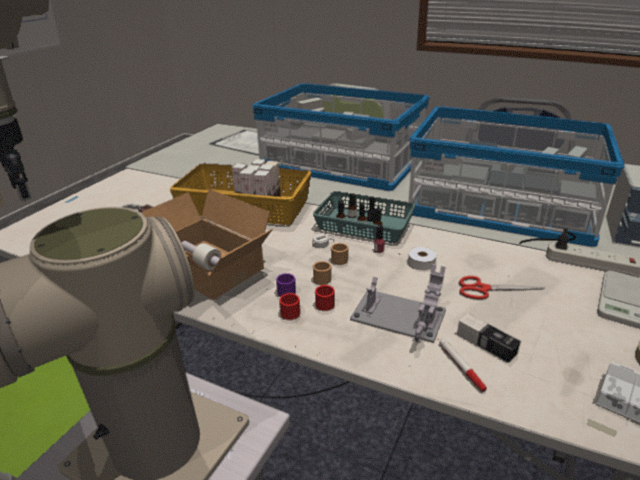

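The two brown cores at top px (332,188) and (330,228) are the wanted ones. The lookalikes are purple (308,262), red (351,264) and red (327,289). The carton with the roll is at (208,257). The stand is at (418,251), with the clamp on its right, the cap thrown away from the robot and the bolt hanging towards it.

```bash
python3 - <<'E'
from h import *
Z=np.load('/tmp/top.npz'); im,d=Z['im'],Z['d']; C=cloud('top',d); X,Y,H=C[...,0],C[...,1],C[...,2]
print('table z',np.nanmedian(H[290:320,340:420]))
# cores
for u,v in((332,188),(330,228),(308,262),(351,264),(327,289)):
    w=np.s_[v-16:v+17,u-16:u+17]; m=(H[w]>30)&(H[w]<50); p=C[w][m]
    c,r=cv2.minEnclosingCircle(p[:,:2].astype(np.float32)); print('core',u,v,'mean',p.mean(0).round(1),'circ',np.round(c,1),round(r,1))
# roll: paper white & tube
w=np.s_[225:290,155:265]; P=C[w]; S=im[w].astype(int); sat=S.max(2)-S.min(2)
m=(sat<25)&(P[...,2]>25)&(P[...,2]<75)
n,l,st,ce=cv2.connectedComponentsWithStats(m.astype(np.uint8)); k=1+st[1:,4].argmax(); p=P[l==k]
b=cv2.minAreaRect(p[:,:2].astype(np.float32)); print('roll',b,p.shape)
ctr=p[:,:2].mean(0); q=p[p[:,2]>50]; print('paper mean',q.mean(0),len(q), 'top z',np.percentile(q[:,2],98)); U,s,V=np.linalg.svd(p[:,:2]-ctr); print('dir',V[0],'yaw of axis',np.degrees(np.arctan2(V[0,1],V[0,0])))
# stand plate
w=np.s_[215:300,370:470]; P=C[w]; m=(P[...,2]>4)&(P[...,2]<13); S=im[w].astype(int)
m&=(S.sum(2)<400)
n,l,st,ce=cv2.connectedComponentsWithStats(m.astype(np.uint8)); k=1+st[1:,4].argmax(); p=P[l==k]; print('plate',cv2.minAreaRect(p[:,:2].astype(np.float32)),len(p))
big=cv2.resize(im[160:320,120:480],None,fx=2.2,fy=2.2,interpolation=cv2.INTER_CUBIC); big=cv2.convertScaleAbs(big,alpha=1.6); cv2.imwrite('pics/crop1.png',big[:,:,::-1])
E
```

```text
table z 0.36337047342419737
core 332 188 mean [619.4 -42.2  39.2] circ [619.4 -42. ] 22.3
core 330 228 mean [525.6 -38.8  39.8] circ [525.4 -38.7] 21.8
core 308 262 mean [446.   14.1  39.9] circ [446.1  13.7] 21.8
core 351 264 mean [441.3 -85.5  39.8] circ [441.4 -85.6] 21.6
core 327 289 mean [382.6 -31.2  39.5] circ [382.5 -31. ] 22.2
roll ((456.6029052734375, 240.7668914794922), (189.88055419921875, 53.631324768066406), 76.18812561035156) (1035, 3)
paper mean [456.03859046 240.4892573   56.67937815] 360 top z 64.1706097099043
dir [-0.23093395 -0.97296943] yaw of axis -103.35206366568433
plate ((472.0307312011719, -228.542724609375), (119.65283966064453, 157.78443908691406), 0.806229829788208) 2381
```

View pics/crop1.png

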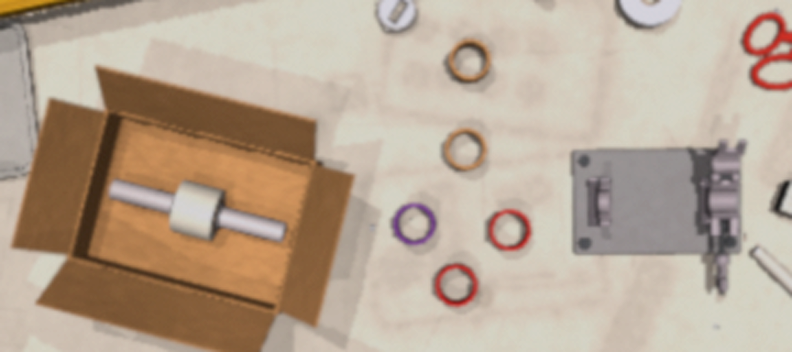

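Roll, cores and stand are confirmed. The two brown rings are at crop (468,60) and (465,150), the roll is in the carton at (197,208), and the cap is thrown back with the bolt hanging down at (722,270). Next I'll fit the carton and stand poses.

```bash
python3 - <<'E'
from h import *
out={}
P2={n:cloud(n,np.load(f'/tmp/{n}.npz')['d']) for n in('top','scene')}
C=P2['top']; im=np.load('/tmp/top.npz')['im']
yaw=np.radians(-13.4); c0=np.array([456.6,240.8])
Rz=np.array([[np.cos(yaw),np.sin(yaw)],[-np.sin(yaw),np.cos(yaw)]])
L=(C[...,:2]-c0)@Rz.T; H=C[...,2]
for nm,m,ax in(('lfa',(L[...,0]>70)&(abs(L[...,1])<90),0),('lfb',(L[...,0]<-70)&(abs(L[...,1])<90),0),('sfa',(L[...,1]>100)&(abs(L[...,0])<60),1),('sfb',(L[...,1]<-100)&(abs(L[...,0])<60),1)):
    m=m&(H>80)&(H<128)&(abs(L[...,ax])<170); A=np.c_[L[m],np.ones(m.sum())]; z=H[m]
    k=np.linalg.lstsq(A,z,rcond=None)[0]; res=z-A@k
    g=abs(res)<4; k=np.linalg.lstsq(A[g],z[g],rcond=None)[0]
    zc=72 if ax==0 else 68
    print(nm,m.sum(),'crease',round((zc-k[2])/k[ax],1),'skew deg',round(np.degrees(np.arctan(k[1-ax]/k[ax])),2),'angle',round(np.degrees(np.arctan2(abs(k[ax]),-1)) if 0 else 180-np.degrees(np.arctan(abs(k[ax]))),1),'std',res[g].std().round(2),'zmax',z.max())
# strips profile
for x in range(-76,77,6):
    m=(abs(L[...,0]-x)<3)&(abs(L[...,1]-60)<12); m2=(abs(L[...,0]-x)<3)&(abs(L[...,1]+60)<12); print(x,np.nanmedian(H[m]).round(1),np.nanmedian(H[m2]).round(1),end=' | ')
print()
# stand
for n in P2:
    p=P2[n].reshape(-1,3); m=(abs(p[:,0]-472)<110)&(p[:,1]<-130)&(p[:,1]>-345)
    for lo,hi in((20,45),(45,70),(70,130)):
        for a,b in((-210,-150),(-345,-250)):
            q=p[m&(p[:,2]>lo)&(p[:,2]<hi)&(p[:,1]>a)&(p[:,1]<b)]
            if len(q): print(n,lo,hi,a,'n',len(q),'x',np.percentile(q[:,0],[2,50,98]).round(1),'y',np.percentile(q[:,1],[2,50,98]).round(1),'zmax',q[:,2].max().round(1))
# plate edges, gray in top
g=cv2.GaussianBlur(im.mean(2),(0,0),.7)
def edge(pts):
    l=cv2.fitLine(np.float32(pts),cv2.DIST_HUBER,0,.01,.01).ravel(); a=l[2:]; b=a+l[:2]*40; return onplane('top',[a,b],8)
def sub(prof,i): w=np.abs(np.gradient(prof)); return (w*i).sum()/w.sum()
for nm,pts in(('back',[(u,sub(g[222:233,u],np.arange(222,233))) for u in range(390,435)]),('front',[(u,sub(g[270:283,u],np.arange(270,283))) for u in range(390,435)]),('left',[(sub(g[v,374:386],np.arange(374,386)),v) for v in range(236,268)])):
    e=edge(pts); dd=e[1]-e[0]; print(nm,e.round(1)[0],'dir',np.degrees(np.arctan2(dd[1],dd[0])).round(2), np.ptp(np.array(pts),0).round(1))
E
```

```text
lfa 930 crease 79.5 skew deg 0.13 angle 118.6 std 2.02 zmax 127.88952397786943
lfb 1272 crease -80.7 skew deg -0.4 angle 121.8 std 2.11 zmax 127.97722461631656
sfa 969 crease 112.7 skew deg -0.96 angle 120.4 std 2.16 zmax 127.98893105404272
sfb 765 crease -108.8 skew deg -1.4 angle 127.4 std 1.92 zmax 127.98787684791318
-76 4.3 11.3 | -70 3.1 4.3 | -64 3.9 3.4 | -58 4.0 3.0 | -52 3.7 4.0 | -46 3.0 3.4 | -40 4.7 4.1 | -34 3.4 4.5 | -28 4.5 6.2 | -22 4.4 3.6 | -16 3.2 5.9 | -10 39.5 37.6 | -4 41.4 42.4 | 2 42.3 42.6 | 8 36.3 38.1 | 14 4.7 4.4 | 20 4.2 4.8 | 26 3.3 4.7 | 32 3.9 3.2 | 38 4.0 4.6 | 44 4.5 3.3 | 50 3.7 3.0 | 56 2.0 3.0 | 62 2.7 3.7 | 68 3.6 3.1 | 74 3.4 3.7 | 
top 20 45 -210 n 22 x [437.5 471.2 491.3] y [-180.7 -177.  -170.2] zmax 44.7
top 20 45 -345 n 90 x [377.1 423.7 486. ] y [-315.4 -303.2 -293.4] zmax 44.9
top 45 70 -210 n 93 x [447.7 472.4 494.7] y [-186.7 -181.6 -177.1] zmax 69.9
top 45 70 -345 n 429 x [385.3 467.1 514.3] y [-318.7 -306.5 -293.1] zmax 69.9
top 70 130 -210 n 4 x [449.9 451.1 492.1] y [-185.1 -183.5 -178.7] zmax 73.8
top 70 130 -345 n 148 x [496.4 520.2 534.9] y [-317.6 -303.8 -291.7] zmax 112.3
scene 20 45 -210 n 90 x [450.6 457.6 482.7] y [-187.2 -185.6 -177.8] zmax 44.9
scene 20 45 -345 n 220 x [374.4 435.6 477.4] y [-317.7 -308.5 -297.1] zmax 44.9
scene 45 70 -210 n 99 x [445.6 478.3 491.4] y [-186.6 -182.3 -176.8] zmax 69.4
scene 45 70 -345 n 454 x [381.6 480.8 515. ] y [-318.8 -305.8 -292.6] zmax 69.9
scene 70 130 -345 n 221 x [504.  520.1 528.6] y [-317.5 -305.9 -291.8] zmax 108.3
back [ 530.2 -221.4    8. ] dir -88.58 [44.   0.8]
front [ 415.5 -237.1    8. ] dir -89.05 [44.   0.6]
left [ 460.7 -153.4    8. ] dir -179.17 [ 1.3 31. ]
```

```bash
python3 -m jog '[[[-0.65,-0.397,0,0,0,0,1],[-0.65,-0.397,0,0,0,0,1],[-0.65,-0.397,0,0,0,0,1],[-0.65,-0.397,0,0,0,0,1],[-0.65,-0.397,0,0,0,0,1],[-0.65,-0.397,0,0,0,0,1],[-0.65,-0.397,0,0,0,0,1],[-0.65,-0.397,0,0,0,0,1],[-0.65,-0.397,0,0,0,0,1],[-0.65,-0.397,0,0,0,0,1]]]'
python3 -m jog '[[[0,0,0,0,0,0.0279,1],[0,0,0,0,0,0.0279,1],[0,0,0,0,0,0.0279,1],[0,0,0,0,0,0.0279,1],[0,0,0,0,0,0.0279,1],[0,0,0,0,0,0.0279,1],[0,0,0,0,0,0.0279,1],[0,0,0,0,0,0.0275,1],[0,0,0,0,0,0,1],[0,0,0,0,0,0,1]]]'
python3 -c "
from h import *
to([456.4,240.7,16],[180,0,76.6])"
```

```text
time: 1.35
tool_pos: [457.2, 239.9, 205.5]
tcp_rot: [-180.0, -0.0, 156.8]
ft_force: [0.3, -0.1, -0.1]
finger_gap: 85.6
time: 2.6
tool_pos: [456.7, 241.0, 205.6]
tcp_rot: [-180.0, 0.0, 76.8]
ft_force: [0.3, 0.1, 0.3]
finger_gap: 85.4
shift [-7.000e-03 -3.000e-03  3.793e+00] turn [-0.0001  0.      0.0006]
```

```bash
python3 -m jog '[[[0,0,0.6,0,0,0,1],[0,0,0.7,0,0,0,1],[0,0,0.7,0,0,0,1],[0,0,0.7,0,0,0,1],[0,0,0.5,0,0,0,1],[0,0,0.35,0,0,0,1],[0,0,0.2,0,0,0,1],[0,0,0,0,0,0,1],[0,0,0,0,0,0,0.6]]]' 45
python3 -m jog '[[[0,0,0,0,0,0,0.5],[0,0,0,0,0,0,0.5],[0,0,0,0,0,0,0.5],[0,0,0,0,0,0,0.5],[0,0,0,0,0,0,0.5]]]' 45
```

```text
time: 3.72
tool_pos: [457.7, 241.4, 19.5]
tcp_rot: [179.9, -0.1, 76.6]
ft_force: [0.7, 0.9, 0.5]
finger_gap: 69.6
time: 4.35
tool_pos: [456.9, 241.8, 20.5]
tcp_rot: [-180.0, -0.1, 76.6]
ft_force: [-9.2, -1.0, 17.1]
finger_gap: 43.2
```

```bash
python3 - <<'E'
from h import *
for n,w in(('top',np.s_[180:330,110:310]),('scene',np.s_[180:310,130:290])):
    im,d=snap(n); print(n); cv2.imwrite(f'pics/g_{n}.png',cv2.convertScaleAbs(cv2.resize(im[w][:,:,::-1],None,fx=2.4,fy=2.4,interpolation=cv2.INTER_CUBIC),alpha=1.6))
a=cv2.imread('pics/g_top.png');b=cv2.imread('pics/g_scene.png');h=max(a.shape[0],b.shape[0]);o=np.zeros((h,a.shape[1]+b.shape[1],3),np.uint8);o[:a.shape[0],:a.shape[1]]=a;o[:b.shape[0],a.shape[1]:]=b;cv2.imwrite('pics/g1.png',cv2.resize(o,None,fx=.9,fy=.9));print(o.shape,telemetry.sense()['finger_gap'])
E
```

```text
top
scene
(360, 864, 3) 43.242469392791385
```

View pics/g1.png

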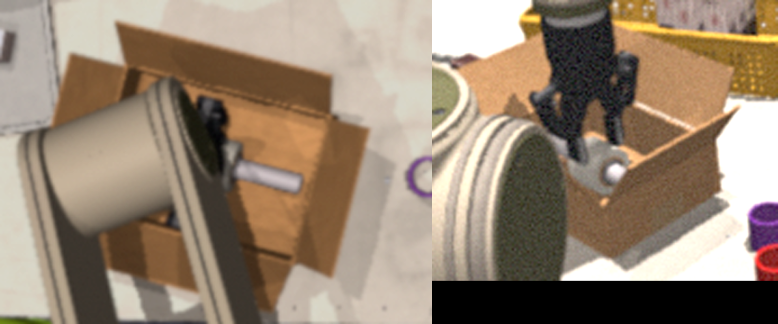

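```bash
python3 -m jog '[[[0,0,0,0,0,0,1],[0,0,0,0,0,0,1],[0,0,0,0,0,0,1],[0,0,0,0,0,0,1],[0,0,0.1,0,0,0,1],[0,0,0.1,0,0,0,1],[0,0,0,0,0,0,1],[0,0,0,0,0,0,1]]]' 45
python3 - <<'E'
from h import *
from h import snap
im,d=snap('top'); C=cloud('top',d);w=np.s_[225:290,155:265]; P=C[w]; S=im[w].astype(int); sat=S.max(2)-S.min(2)
m=(sat<30)&(P[...,2]>25)&(P[...,2]<44); L=(P[...,:2]-[456.6,240.8]); m&=(L[...,1]<-25)&(L[...,1]>-110)
p=P[m];ct=p.mean(0); U,s,V=np.linalg.svd(p[:,:2]-ct[:2]); print(len(p),ct,V[0], 'axis x at y=240.8:',ct[0]+V[0,0]/V[0,1]*(240.8-ct[1]))
im,d=snap('scene'); cv2.imwrite('pics/s2.png',cv2.convertScaleAbs(cv2.resize(im[160:300,140:290][:,:,::-1],None,fx=3.6,fy=3.6,interpolation=cv2.INTER_CUBIC),alpha=1.6))
E
```

```text
time: 5.45
tool_pos: [456.8, 241.0, 8.3]
tcp_rot: [-180.0, 0.0, 76.6]
ft_force: [0.2, -0.3, -0.2]
finger_gap: 85.3
241 [443.91387337 184.29387196  39.1475258 ] [0.30557909 0.9521667 ] axis x at y=240.8: 462.04839853854634
```

View pics/s2.png

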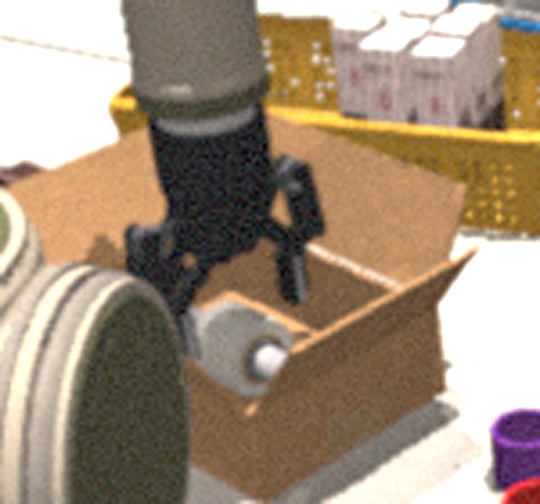

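```bash
python3 -m jog '[[[0,0,0,0,0,0,0.65],[0,0,0,0,0,0,0.5],[0,0,0,0,0,0,0.4],[0,0,0,0,0,0,0.4],[0,0,0,0,0,0,0.4],[0,0,0,0,0,0,0.4]]]' 45
```

```text
time: 6.3
tool_pos: [456.8, 241.3, 9.2]
tcp_rot: [-180.0, -0.0, 76.6]
ft_force: [-4.3, -1.1, 9.2]
finger_gap: 51.8
```

```bash
python3 -m jog '[[[0,0,0,0,0,0,0.9],[0,0,0,0,0,0,0.9],[0,0,0,0,0,0,0.9],[0,0,0.06,0,0,0,0.9],[0,0,0.06,0,0,0,0.9],[0,0,0,0,0,0,0.9],[0,0,0,0,0,0,0.9]]]' 45
python3 -m jog '[[[0,0,0,0,0,0,0.7],[0,0,0,0,0,0,0.6],[0,0,0,0,0,0,0.5],[0,0,0,0,0,0,0.5],[0,0,0,0,0,0,0.5],[0,0,0,0,0,0,0.5]]]' 45
```

```text
time: 7.18
tool_pos: [456.8, 241.0, 2.3]
tcp_rot: [-180.0, 0.0, 76.6]
ft_force: [0.1, -1.1, 1.0]
finger_gap: 76.6
time: 7.92
tool_pos: [456.6, 241.2, 3.0]
tcp_rot: [-180.0, 0.0, 76.6]
ft_force: [-4.0, -0.9, 6.3]
finger_gap: 54.2
```

```bash
python3 -m jog '[[[0,0,0,0,0,0,0.8],[0,0,0,0,0,0,0.8],[0,0,0.09,0,0,0,0.8],[0,0,0,0,0,0,0.8],[0,0,0,0,0,0,0.7],[0,0,0,0,0,0,0.5],[0,0,0,0,0,0,0.5],[0,0,0,0,0,0,0.5],[0,0,0,0,0,0,0.5]]]' 50
```

```text
time: 9.05
tool_pos: [456.6, 241.1, -1.8]
tcp_rot: [-180.0, 0.0, 76.6]
ft_force: [-3.5, -0.3, 5.4]
finger_gap: 54.2
```

```bash
python3 -m jog '[[[0,0,-0.1,0,0,0,0.5],[0,0,-0.2,0,0,0,0.5],[0,0,-0.4,0,0,0,0.5],[0,0,-0.5,0,0,0,0.5],[0,0,-0.5,0,0,0,0.5],[0,0,-0.5,0,0,0,0.5],[0,0,-0.5,0,0,0,0.5],[0,0,-0.5,0,0,0,0.5],[0,0,-0.4,0,0,0,0.5],[0,0,-0.2,0,0,0,0.5],[0,0,0,0,0,0,0.5]]]' 60
python3 - <<'E'
from h import *
im,d=snap('scene'); a=cv2.convertScaleAbs(cv2.resize(im[100:300,120:290][:,:,::-1],None,fx=2.4,fy=2.4,interpolation=cv2.INTER_CUBIC),alpha=1.6)
im,d=snap('top'); b=cv2.convertScaleAbs(cv2.resize(im[180:330,130:280][:,:,::-1],(int(480),480),interpolation=cv2.INTER_CUBIC),alpha=1.6)
cv2.imwrite('pics/s3.png',np.hstack([a[:,:320],b]) )
print(a.shape,telemetry.sense()['ft_force'],telemetry.sense()['finger_gap'])
E
```

```text
time: 10.42
tool_pos: [457.3, 241.2, 188.6]
tcp_rot: [179.9, -0.0, 76.6]
ft_force: [-0.5, 0.3, -2.8]
finger_gap: 53.9
(480, 408, 3) [ 0.03290738 -0.11567831 -3.1423414 ] 53.764933971266544
```

View pics/s3.png

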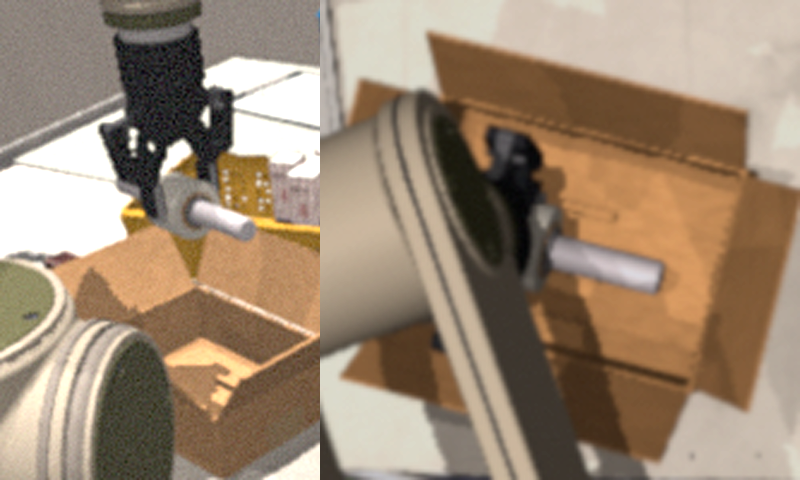

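```bash
cat > tube.py <<'E'
from h import *
def tube(n='scene',far=True):
    s=telemetry.sense(); t=s['tool_pos']; im,d=snap(n); P=cloud(n,d); yaw=np.radians(s['tcp_rot'][2])
    ax=np.array([np.cos(yaw),np.sin(yaw)]); L=P[...,:2]-t[:2]; a=L@ax; b=L@np.array([-ax[1],ax[0]]); h=P[...,2]-t[2]
    S=im.astype(int)
    for sg in(1,-1):
        m=(a*sg>30)&(a*sg<100)&(abs(b)<20)&(abs(h-34)<25); q=np.c_[a[m],b[m],h[m]]
        if len(q)<15: print(n,sg,len(q)); continue
        # bin along a: median b, max h
        for lo in(30,55,80):
            w=(q[:,0]*sg>=lo)&(q[:,0]*sg<lo+25)
            if w.sum()>5: print(n,sg*(lo+12),'n',w.sum(),'b',np.median(q[w,1]).round(1),'brange',np.percentile(q[w,1],[5,95]).round(1),'h',np.percentile(q[w,2],[5,50,90]).round(1))
        print('  end a',np.percentile(q[:,0]*sg,98).round(1))
if __name__=='__main__': tube('top');tube('scene')
E
python3 tube.py
```

```text
top 1 0
top -42 n 134 b -1.3 brange [-11.    8.5] h [35.2 41.9 46.7]
top -67 n 138 b -1.3 brange [-10.7   8.7] h [36.1 42.6 46.4]
top -92 n 88 b -1.0 brange [-10.5   8.3] h [30.2 42.1 45.6]
  end a 93.9
scene 67 n 28 b 11.3 brange [ 8.9 13.8] h [28.  33.7 37.1]
scene 92 n 20 b 11.2 brange [ 9.6 13.2] h [24.1 31.8 36.5]
  end a 96.5
scene -42 n 74 b 8.6 brange [-1.  11.7] h [27.8 39.2 43.5]
scene -67 n 74 b 9.1 brange [-0.4 12.3] h [28.1 39.7 43.9]
scene -92 n 95 b 4.6 brange [-6.1 12.6] h [24.4 35.4 42.7]
  end a 93.4
```

```bash
python3 -m jog '[[[0,0,0,0,0,-0.01,0.5],[0,0,0,0,0,-0.01,0.5],[0,0,0,0,0,-0.01,0.5],[0,0,0,0,0,-0.01,0.5],[-0.3,0,0,0,0,0,0.5],[-0.5,0,0,0,0,0,0.5],[-0.6,0,0,0,0,0,0.5],[-0.7,0,0,0,0,0,0.5],[-0.7,0,0,0,0,0,0.5],[-0.7,0,0,0,0,0,0.5],[-0.7,0,0,0,0,0,0.5],[-0.7,0,0,0,0,0,0.5]]]'
python3 -m jog '[[[-0.7,0,0,0,0,0,0.5],[-0.7,0,0,0,0,0,0.5],[-0.7,0,0,0,0,0,0.5],[-0.7,0,0,0,0,0,0.5],[-0.7,0,0,0,0,0,0.5],[-0.6,0,0,0,0,0,0.5],[-0.4,0.05,0,0,0,0,0.5],[-0.2,0.05,0,0,0,0,0.5],[0,0,0,0,0,0,0.5],[0,0,0,0,0,0,0.5]]]'
python3 -c "
from tube import *
to([471.5,-243.5,60],[180,0,91]);tube('top');tube('scene')"
```

```text
time: 12.12
tool_pos: [460.4, -5.8, 187.5]
tcp_rot: [-180.0, 0.0, 90.9]
ft_force: [1.0, -0.4, -2.4]
finger_gap: 53.9
time: 13.38
tool_pos: [470.3, -237.9, 187.8]
tcp_rot: [-180.0, -0.0, 91.0]
ft_force: [-0.1, 0.3, -2.2]
finger_gap: 54.1
shift [-0.113  0.023  2.556] turn [-0.     -0.0001  0.0001]
top 42 n 107 b -2.5 brange [-10.4   9.3] h [36.3 43.  46.2]
top 67 n 137 b -0.7 brange [-10.6   9.2] h [37.3 42.6 46.8]
top 92 n 103 b -0.8 brange [-10.7   9.1] h [34.2 42.8 46.4]
  end a 96.8
top -1 0
scene 42 n 142 b 9.0 brange [-0.9 12.9] h [25.7 37.4 42.9]
scene 67 n 142 b 9.5 brange [-0.1 13.1] h [26.3 38.  42.5]
scene 92 n 92 b 9.8 brange [ 0.3 12.7] h [26.6 37.  42.9]
  end a 95.5
scene -42 n 160 b 9.0 brange [-0.2 12.6] h [26.2 37.7 43. ]
scene -67 n 164 b 9.6 brange [-0.2 13.1] h [25.6 37.9 42.7]
scene -92 n 93 b 8.9 brange [-2.2 13.3] h [26.5 37.2 43. ]
  end a 92.0
```

```bash
python3 -m jog '[[[-0.11,0.02,0.2,0,0,0,0.5],[0,0,0.4,0,0,0,0.5],[0,0,0.5,0,0,0,0.5],[0,0,0.5,0,0,0,0.5],[0,0,0.5,0,0,0,0.5],[0,0,0.3,0,0,0,0.5],[0,0,0.15,0,0,0,0.5],[0,0,0,0,0,0,0.5]]]'
python3 -m jog '[[[0,0,0.1,0,0,0,0.5],[0,0,0.1,0,0,0,0.5],[0,0,0.1,0,0,0,0.5],[0,0,0.1,0,0,0,0.5],[0,0,0.1,0,0,0,0.5],[0,0,0,0,0,0,0.5]]]'
```

```text
time: 14.48
tool_pos: [471.1, -244.1, 60.1]
tcp_rot: [-180.0, -0.0, 91.0]
ft_force: [0.5, 0.4, -1.8]
finger_gap: 53.9
time: 15.22
tool_pos: [470.9, -244.0, 34.7]
tcp_rot: [-179.9, -0.0, 91.0]
ft_force: [-0.6, -0.0, -2.4]
finger_gap: 53.6
```

```bash
python3 -m jog '[[[0,0,0.05,0,0,0,0.5],[0,0,0.05,0,0,0,0.5],[0,0,0.03,0,0,0,0.5],[0,0,0,0,0,0,0.5]]]'
python3 -c "
from tube import *
tube('top');tube('scene');print(telemetry.sense()['ft_force'])"
```

```text
time: 15.72
tool_pos: [471.2, -244.2, 28.8]
tcp_rot: [-180.0, -0.0, 91.0]
ft_force: [-0.9, -0.1, -2.0]
finger_gap: 53.8
top 42 n 70 b -3.2 brange [-11.1   9. ] h [34.6 42.9 46.6]
top 67 n 147 b -0.0 brange [-15.7  15.1] h [30.6 41.1 46.3]
top 92 n 81 b -0.1 brange [-11.3   8.9] h [34.9 42.5 46.5]
  end a 96.8
top -1 0
scene 42 n 116 b 9.6 brange [-0.7 13.3] h [28.1 39.2 43.2]
scene 67 n 173 b 9.8 brange [-16.6  16.4] h [11.6 36.3 42.8]
scene 92 n 78 b 9.1 brange [-1.  13.5] h [27.3 38.7 43.4]
  end a 95.8
scene -42 n 148 b 9.4 brange [-3.1 15.9] h [26.8 37.1 42.4]
scene -67 n 202 b 10.1 brange [-18.3  17.8] h [12.9 34.3 42.2]
scene -92 n 75 b 8.4 brange [-1.  13.6] h [26.8 37.  42. ]
  end a 91.5
[ 0.38798028 -0.09218486 -2.3133285 ]
```

```bash
python3 -m jog '[[[0,0,0.03,0,0,0,0.5],[0,0,0,0,0,0,0.5]]]'; python3 -m jog '[[[0,0,0.025,0,0,0,0.5],[0,0,0,0,0,0,0.5]]]'
```

```text
time: 16.08
tool_pos: [471.5, -244.3, 27.5]
tcp_rot: [180.0, 0.0, 91.0]
ft_force: [0.1, 0.1, -1.3]
finger_gap: 53.9
time: 16.32
tool_pos: [472.1, -244.5, 26.9]
tcp_rot: [179.9, 0.0, 91.0]
ft_force: [0.9, 0.5, 4.2]
finger_gap: 53.9
```

```bash
python3 -m jog '[[[0,0,0,0,0,0,0.6],[0,0,0,0,0,0,0.7],[0,0,0,0,0,0,0.8],[0,0,0,0,0,0,0.9],[0,0,0,0,0,0,0.9],[0,0,-0.1,0,0,0,0.9],[0,0,-0.3,0,0,0,0.9],[0,0,-0.5,0,0,0,0.9],[0,0,-0.6,0,0,0,0.9],[0,0,-0.6,0,0,0,0.9],[0,0,-0.6,0,0,0,0.9],[0,0,-0.5,0,0,0,0.9]]]' 
python3 -m jog '[[[0.5,0,0,0,0,0,0],[0.7,0,0,0,0,0,0],[0.7,0,0,0,0,0,0],[0.7,0,0,0,0,0,0],[0.7,0,0,0,0,0,0],[0.5,0,0,0,0,0,0],[0,0,0,0,0,0,0]]]' 40
python3 - <<'E'
from h import *
im,d=snap('top'); C=cloud('top',d); p=C.reshape(-1,3); S=im.reshape(-1,3).astype(int)
m=(abs(p[:,0]-472)<35)&(p[:,1]<-130)&(p[:,1]>-350)&(p[:,2]>60)
for a in range(-345,-130,15):
    q=p[m&(abs(p[:,1]-a)<7)]; 
    if len(q)>8: print(a,len(q),'x',np.percentile(q[:,0],[5,50,95]).round(1),'z',np.percentile(q[:,2],[50,90]).round(1))
q=p[(p[:,2]>80)&(abs(p[:,1]+243)<25)&(abs(p[:,0]-472)<35)]; print('paper y',np.percentile(q[:,1],[3,97]) if len(q) else None)
q=p[(p[:,2]>70)&(p[:,1]<-285)&(p[:,1]>-330)&(p[:,0]>490)&(p[:,0]<570)]; print('cap',q.min(0),q.max(0),len(q))
print(telemetry.sense()['tool_pos'])
a=cv2.convertScaleAbs(cv2.resize(im[205:305,370:480][:,:,::-1],None,fx=3.6,fy=3.6,interpolation=cv2.INTER_CUBIC),alpha=1.6)
im,d=snap('scene'); b=cv2.convertScaleAbs(cv2.resize(im[250:350,340:450][:,:,::-1],None,fx=3.6,fy=3.6,interpolation=cv2.INTER_CUBIC),alpha=1.6)
cv2.imwrite('pics/s4.png',np.hstack([a,b]))
E
```

```text
time: 17.82
tool_pos: [471.8, -244.5, 189.0]
tcp_rot: [179.9, 0.1, 91.0]
ft_force: [0.9, -0.9, -0.1]
finger_gap: 76.8
time: 18.7
tool_pos: [468.3, -53.0, 187.5]
tcp_rot: [179.9, 0.0, 91.1]
ft_force: [-0.5, -0.2, -0.0]
finger_gap: 0.2
-330 57 x [465.2 474.2 483.7] z [69.2 72.5]
-315 129 x [445.6 476.2 503.3] z [66.7 72.6]
-300 130 x [451.2 478.3 504.2] z [67.  71.6]
-285 58 x [464.7 473.6 484.7] z [69.  74.5]
-270 59 x [453.1 473.3 491.3] z [74.2 87.2]
-255 153 x [448.7 473.2 497.9] z [84.1 89. ]
-240 156 x [448.5 473.  497.7] z [85.1 90.1]
-225 170 x [448.4 472.8 497.4] z [82.3 88.6]
-210 63 x [463.7 472.6 481.7] z [68.9 73.6]
-195 57 x [461.4 472.4 481.5] z [68.7 74.9]
-180 87 x [449.9 470.1 492.5] z [67.8 72.6]
paper y [-264.24387743 -221.44333825]
cap [ 496.11683073 -318.2342296    70.0392126 ] [ 541.98509197 -291.5121523   105.19085894] 134
[468.30284915 -53.99286834 187.29579118]
```

View pics/s4.png

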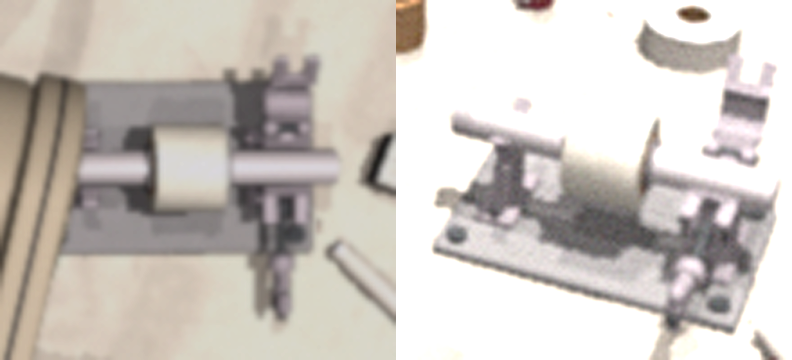

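The roll lies in both saddles, at y = -243 with its axis at x of about 473, and the cap is still back. Next I'll push the cap over from behind.

```bash
python3 -m jog '[[[-0.634,0.256,0,0,0,0,0],[-0.634,0.256,0,0,0,0,0],[-0.634,0.256,0,0,0,0,0],[-0.634,0.256,0,0,0,0,0],[-0.634,0.256,0,0,0,0,0],[-0.634,0.256,0,0,0,0,0],[-0.634,0.256,0,0,0,0,0],[-0.634,0.256,0,0,0,0,0],[0,0,0,0,0,0,0]]]'
python3 -m jog '[[[0,0,0.5,0,0,0,0],[0,0,0.5,0,0,0,0],[0,0,0.5,0,0,0,0],[0,0,0.4,0,0,0,0],[0,0,0.1,0,0,0,0],[0,0,0,0,0,0,0],[0,-0.2,0,0,0,0,0],[0,-0.2,0,0,0,0,0],[0,-0.2,0,0,0,0,0],[0,-0.1,0,0,0,0,0]]]'
python3 -m jog '[[[0,-0.15,-0.05,0,0,0,0],[0,-0.15,-0.05,0,0,0,0],[0,-0.15,-0.05,0,0,0,0],[0,0,0,0,0,0,0]]]'
python3 - <<'E'
from h import *
im,d=snap('scene'); b=cv2.convertScaleAbs(cv2.resize(im[230:350,340:470][:,:,::-1],None,fx=4,fy=4,interpolation=cv2.INTER_CUBIC),alpha=1.6)
cv2.imwrite('pics/s5.png',b)
E
```

```text
time: 19.92
tool_pos: [574.2, -309.4, 185.6]
tcp_rot: [-180.0, 0.0, 90.8]
ft_force: [-0.7, -1.3, 0.9]
finger_gap: -0.1
time: 21.18
tool_pos: [539.0, -306.8, 86.4]
tcp_rot: [180.0, 0.0, 91.0]
ft_force: [0.0, -0.2, -0.3]
finger_gap: 0.2
time: 21.68
tool_pos: [517.0, -307.3, 94.1]
tcp_rot: [180.0, 0.0, 91.0]
ft_force: [0.4, 0.8, -0.1]
finger_gap: 0.0
```

View pics/s5.png

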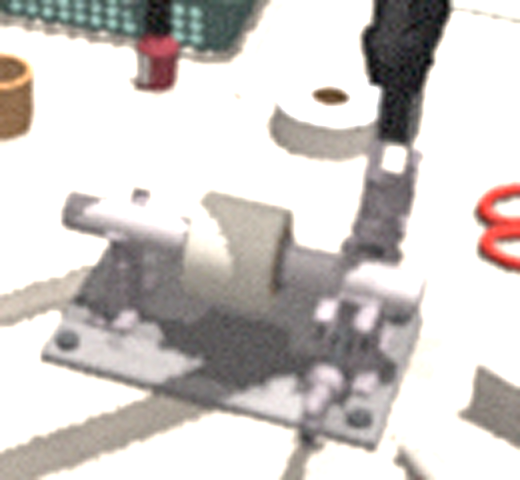

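The finger at (395,100) is behind the ear and the cap is nearly upright. I'll keep going.

```bash
python3 -m jog '[[[0,-0.15,-0.05,0,0,0,0],[0,-0.15,-0.05,0,0,0,0],[0,-0.15,-0.05,0,0,0,0],[0,-0.1,-0.05,0,0,0,0],[0,0,0,0,0,0,0],[0,0,0,0,0,0,0],[0,0,0,0,0,0,0],[0,0,0,0,0,0,0],[0,0,0,0,0,0,0],[0,0,0,0,0,0,0]]]'
python3 - <<'E'
from h import *
im,d=snap('scene'); P=cloud('scene',d).reshape(-1,3)
q=P[(P[:,0]<512)&(P[:,0]>400)&(P[:,1]<-291)&(P[:,1]>-320)&(P[:,2]>60)]
for x in range(405,515,8):
    w=abs(q[:,0]-x)<4
    if w.sum()>3: print(x,w.sum(),q[w,2].max().round(1),np.median(q[w,2]).round(1))
b=cv2.convertScaleAbs(cv2.resize(im[230:350,340:470][:,:,::-1],None,fx=4,fy=4,interpolation=cv2.INTER_CUBIC),alpha=1.6)
cv2.imwrite('pics/s6.png',b)
E
```

```text
time: 22.98
tool_pos: [489.8, -307.5, 103.6]
tcp_rot: [-180.0, -0.0, 91.0]
ft_force: [0.4, -0.5, -0.8]
finger_gap: 0.0
405 29 556.6 507.1
429 98 222.7 217.4
437 66 229.2 206.8
445 799 446.5 365.2
453 1212 445.6 323.2
461 190 311.8 217.5
469 130 246.3 191.1
477 142 242.4 152.9
485 70 240.2 142.6
493 66 235.2 64.3
501 50 235.0 65.7
509 17 67.4 66.4
```

```bash
python3 -m jog '[[[0,-0.15,-0.02,0,0,0,0],[0,-0.15,-0.02,0,0,0,0],[0,-0.1,-0.02,0,0,0,0],[0,0,0,0,0,0,0],[0,0,0,0,0,0,0],[0,0,-0.5,0,0,0,0],[0,0,-0.6,0,0,0,0],[0,0,-0.6,0,0,0,0],[0,0,0,0,0,0,0]]]'
python3 - <<'E'
from h import *
for n in('scene','top'):
    im,d=snap(n); P=cloud(n,d).reshape(-1,3)
    q=P[(P[:,0]<545)&(P[:,0]>400)&(P[:,1]<-291)&(P[:,1]>-320)&(P[:,2]>30)&(P[:,2]<135)]
    for x in range(405,545,8):
        w=abs(q[:,0]-x)<4
        if w.sum()>3: print(n,x,w.sum(),np.percentile(q[w,2],[50,95]).round(1))
E
```

```text
time: 24.15
tool_pos: [471.6, -309.1, 194.9]
tcp_rot: [179.7, 0.2, 91.0]
ft_force: [-0.1, 0.4, -0.8]
finger_gap: -0.1
scene 405 34 [43.3 46.4]
scene 413 16 [44.9 47.3]
scene 421 5 [42.6 42.6]
scene 429 12 [41.6 42.7]
scene 437 62 [45. 58.]
scene 445 60 [47.5 58.9]
scene 453 47 [58.6 61.2]
scene 461 114 [60.3 68.5]
scene 469 51 [68.4 70.9]
scene 477 18 [68.2 70.3]
scene 485 8 [61.6 62.8]
scene 493 50 [62.6 66.5]
scene 501 48 [65.1 68.1]
scene 509 22 [66.2 67.5]
scene 517 55 [67.6 88.1]
scene 525 137 [80.6 93. ]
scene 533 42 [ 97.4 101.6]
top 445 21 [54.9 63.1]
top 453 25 [59.9 63.9]
top 461 44 [61.6 68. ]
top 469 39 [70.9 75.4]
top 477 49 [71.3 76.8]
top 485 40 [61.9 71.4]
top 493 49 [63.3 67. ]
top 501 39 [66.2 70.8]
top 509 48 [68.9 74.6]
top 517 38 [67.9 74.3]
top 525 54 [86.9 93.5]
top 533 37 [ 96.4 103.6]
top 541 22 [102.5 107.1]
```

View pics/s6.png

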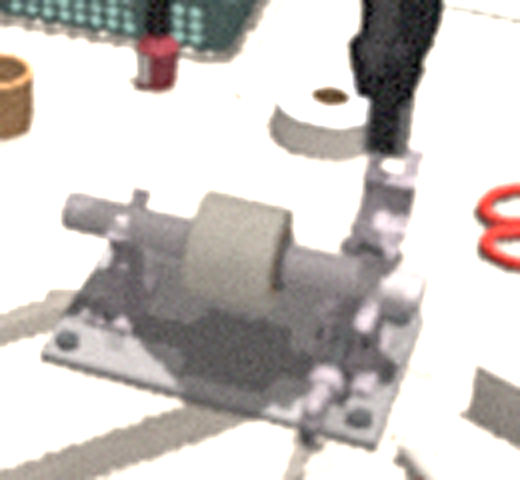

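```bash
python3 - <<'E'
from h import *
s=telemetry.sense();t=s['tool_pos'];print(t)
im,d=snap('scene'); C=cloud('scene',d); P=C.reshape(-1,3)
m=(abs(P[:,0]-t[0])<40)&(abs(P[:,1]-t[1])<40)&(P[:,2]>130)&(P[:,2]<330)
q=P[m]-t
for h in range(-30,60,5):
    w=(q[:,2]>=h)&(q[:,2]<h+5)
    if w.sum()>2: print(h,w.sum(),'x',np.percentile(q[w,0],[5,95]).round(1),'y',np.percentile(q[w,1],[5,95]).round(1))
print(proj('scene',[t]))
E
```

```text
[ 469.9169472  -307.86710114  191.3211817 ]
25 19 x [-9.3 -6. ] y [-7.6  9.6]
30 21 x [-15.4  -2.9] y [-9.6  6.1]
35 34 x [-16.7  -3.4] y [-9.6  9.9]
40 28 x [-16.2  -2.4] y [-9.4  9. ]
45 36 x [-16.5  -2.5] y [-9.1 10.7]
50 33 x [-16.7  -4.8] y [-9.2 11.8]
55 30 x [-15.6  -2.4] y [-9.5 10.5]
[[437.4796948 244.4149526]]
```

The fingertips really sit about 23 mm above the reported TCP, so the finger passed over the cap. The depth reading and the earlier grip both agree with this. I'll redo the push lower.

```bash
python3 -m jog '[[[0,0.4,0,0,0,0,0],[0.05,0.5,0,0,0,0,0],[0,0.5,0,0,0,0,0],[0,0.5,0,0,0,0,0],[0,0.3,0,0,0,0,0],[0,0,0.5,0,0,0,0],[0,0,0.6,0,0,0,0],[0,0,0.6,0,0,0,0],[0,0,0.5,0,0,0,0],[0,0,0.33,0,0,0,0],[0,0,0,0,0,0,0]]]'
python3 -m jog '[[[0,-0.2,0,0,0,0,0],[0,-0.2,0,0,0,0,0],[0,-0.2,0,0,0,0,0],[0,-0.15,-0.02,0,0,0,0],[0,-0.15,-0.02,0,0,0,0],[0,-0.15,-0.04,0,0,0,0],[0,-0.15,-0.04,0,0,0,0],[0,-0.15,-0.05,0,0,0,0],[0,-0.1,-0.05,0,0,0,0],[0,0,0,0,0,0,0]]]'
python3 -m jog '[[[0,-0.1,-0.03,0,0,0,0],[0,-0.1,0,0,0,0,0],[0,0,0,0,0,0,0],[0,0,0,0,0,0,0],[0,0,0,0,0,0,0],[0,0,0,0,0,0,0],[0,0,0,0,0,0,0],[0,0,0,0,0,0,0]]]'
python3 - <<'E'
from h import *
for n in('scene','top'):
    im,d=snap(n); P=cloud(n,d).reshape(-1,3)
    q=P[(P[:,0]<545)&(P[:,0]>400)&(P[:,1]<-291)&(P[:,1]>-320)&(P[:,2]>30)&(P[:,2]<135)]
    for x in range(405,545,8):
        w=abs(q[:,0]-x)<4
        if w.sum()>3: print(n,x,w.sum(),np.percentile(q[w,2],[50,95]).round(1))
E
```

```text
time: 25.68
tool_pos: [578.2, -302.5, 62.5]
tcp_rot: [-179.8, -0.1, 91.0]
ft_force: [-0.0, 0.0, 0.4]
finger_gap: -0.1
time: 26.92
tool_pos: [506.5, -304.7, 75.9]
tcp_rot: [-180.0, -0.0, 91.0]
ft_force: [0.2, -0.2, -0.3]
finger_gap: 0.0
time: 27.92
tool_pos: [497.3, -304.9, 77.6]
tcp_rot: [-180.0, -0.0, 91.0]
ft_force: [-0.8, -0.4, -0.6]
finger_gap: -0.3
scene 405 33 [42.7 46.6]
scene 413 18 [44.3 45.6]
scene 421 6 [41.3 43.8]
scene 429 9 [41.  43.4]
scene 437 66 [45.6 58.5]
scene 445 58 [46.6 58.3]
scene 453 49 [58. 62.]
scene 461 111 [60.5 67.8]
scene 469 58 [68.6 70.4]
scene 477 87 [108.1 127.4]
scene 485 110 [115.5 132.5]
scene 493 155 [ 71.9 129. ]
scene 501 53 [ 78.9 113.9]
top 405 18 [46.9 50.8]
top 413 27 [44.4 48.7]
top 421 13 [45.3 52.5]
top 429 11 [42.7 47.5]
top 437 6 [53.6 61.3]
top 445 9 [58.  61.2]
```

```bash
python3 -m jog '[[[0,-0.12,-0.02,0,0,0,0],[0,-0.12,0,0,0,0,0],[0,-0.12,0,0,0,0,0],[0,-0.12,0,0,0,0,0],[0,-0.12,0,0,0,0,0],[0,0,0,0,0,0,0],[0,0,0,0,0,0,0],[0,0,0,0,0,0,0],[0,0,0,0,0,0,0]]]'
python3 -m jog '[[[0,0,-0.3,0,0,0,0],[0,0,-0.5,0,0,0,0],[0,0,-0.6,0,0,0,0],[0,0,-0.6,0,0,0,0],[0,0,0,0,0,0,0]]]'
cat > clamp.py <<'E'
from h import *
for n in('scene','top'):
    im,d=snap(n); P=cloud(n,d).reshape(-1,3)
    q=P[(P[:,0]<545)&(P[:,0]>360)&(P[:,1]<-291)&(P[:,1]>-320)&(P[:,2]>30)&(P[:,2]<135)]
    print(n,[(x,int(w.sum()),*np.percentile(q[w,2],[50,95]).round(1)) for x in range(365,545,8) for w in[abs(q[:,0]-x)<4] if w.sum()>3])
E
python3 clamp.py
```

```text
time: 29.15
tool_pos: [467.4, -305.4, 78.6]
tcp_rot: [-180.0, -0.0, 91.0]
ft_force: [0.3, -0.2, 0.0]
finger_gap: -0.1
time: 29.78
tool_pos: [469.2, -306.9, 183.2]
tcp_rot: [179.7, 0.3, 91.0]
ft_force: [-0.3, -0.4, -0.2]
finger_gap: -0.1
scene [(373, 9, np.float64(38.2), np.float64(43.2)), (381, 43, np.float64(43.1), np.float64(50.0)), (389, 14, np.float64(47.9), np.float64(51.0)), (397, 10, np.float64(43.1), np.float64(45.2)), (405, 26, np.float64(42.8), np.float64(45.6)), (413, 24, np.float64(43.8), np.float64(45.3)), (421, 6, np.float64(41.3), np.float64(41.8)), (429, 12, np.float64(41.4), np.float64(44.1)), (437, 80, np.float64(51.1), np.float64(77.0)), (445, 74, np.float64(56.4), np.float64(77.5)), (453, 85, np.float64(60.6), np.float64(75.9)), (461, 111, np.float64(72.2), np.float64(79.5)), (469, 58, np.float64(79.8), np.float64(82.2)), (477, 27, np.float64(80.1), np.float64(81.5)), (485, 5, np.float64(66.3), np.float64(70.4)), (493, 6, np.float64(62.3), np.float64(66.8))]
top [(445, 11, np.float64(70.6), np.float64(82.2)), (453, 22, np.float64(73.1), np.float64(78.5)), (461, 39, np.float64(75.4), np.float64(81.6)), (469, 36, np.float64(82.3), np.float64(85.3)), (477, 53, np.float64(82.2), np.float64(85.7)), (485, 43, np.float64(77.0), np.float64(82.8)), (493, 48, np.float64(69.9), np.float64(76.5)), (501, 33, np.float64(67.3), np.float64(72.6))]
```

```bash
python3 -m jog '[[[0,-0.4,0,0,0,0.0278,0.4],[0,0,0,0,0,0.0278,0.4],[0,0,0,0,0,0.0278,0.4],[0,0,0,0,0,0.0278,0.4],[0,0,0,0,0,0.0278,0.4],[0,0,0,0,0,0.0278,0.4],[0,0,0,0,0,0.0278,0.4],[0,0,0,0,0,0.0278,0.4],[0,0,0,0,0,0.0278,0.4],[0,0,0,0,0,0,0.4]]]'
python3 - <<'E'
import clamp
from h import *
to([390.5,-305.5,100],[180,0,1])
for n in('scene','top'):
    im,d=np.load(f'/tmp/{n}.npz').values(); P=cloud(n,d).reshape(-1,3)
    q=P[(P[:,0]<440)&(P[:,0]>360)&(P[:,1]<-280)&(P[:,1]>-330)&(P[:,2]>25)&(P[:,2]<70)]
    print(n,[(x,int(w.sum()),*np.percentile(q[w,1],[5,50,95]).round(1),q[w,2].max().round(1)) for x in range(365,440,8) for w in[abs(q[:,0]-x)<4] if w.sum()>3])
E
```

```text
time: 31.12
tool_pos: [446.6, -305.2, 177.3]
tcp_rot: [-179.9, 0.1, 1.0]
ft_force: [0.2, 0.1, 0.3]
finger_gap: 34.3
scene [(373, 13, np.float64(38.6), np.float64(40.5)), (381, 39, np.float64(44.0), np.float64(50.1)), (389, 15, np.float64(48.1), np.float64(50.9)), (397, 11, np.float64(43.0), np.float64(45.8)), (405, 32, np.float64(43.3), np.float64(46.4)), (413, 17, np.float64(44.5), np.float64(46.4)), (421, 6, np.float64(40.4), np.float64(43.0)), (429, 10, np.float64(42.2), np.float64(43.5)), (437, 88, np.float64(55.1), np.float64(67.5)), (445, 69, np.float64(48.7), np.float64(68.6)), (453, 69, np.float64(65.6), np.float64(69.5)), (461, 103, np.float64(69.7), np.float64(75.8)), (469, 50, np.float64(75.6), np.float64(77.9)), (477, 25, np.float64(75.9), np.float64(78.1)), (485, 6, np.float64(64.3), np.float64(70.7)), (493, 19, np.float64(66.8), np.float64(68.0)), (501, 8, np.float64(65.1), np.float64(66.4))]
top [(413, 5, np.float64(42.4), np.float64(44.0)), (421, 7, np.float64(41.3), np.float64(48.7)), (453, 4, np.float64(56.9), np.float64(71.8)), (461, 47, np.float64(72.0), np.float6
[... 592 characters left out ...]
float64(-310.9), np.float64(-308.9), np.float64(-302.6), np.float64(46.1)), (405, 32, np.float64(-313.4), np.float64(-307.8), np.float64(-298.6), np.float64(47.5)), (413, 17, np.float64(-313.9), np.float64(-307.0), np.float64(-300.2), np.float64(46.5)), (421, 6, np.float64(-309.2), np.float64(-307.1), np.float64(-303.5), np.float64(43.6)), (429, 10, np.float64(-307.7), np.float64(-305.1), np.float64(-302.7), np.float64(43.9)), (437, 72, np.float64(-316.5), np.float64(-308.0), np.float64(-295.9), np.float64(69.9))]
top [(413, 5, np.float64(-300.8), np.float64(-299.3), np.float64(-298.7), np.float64(44.2)), (421, 7, np.float64(-306.6), np.float64(-303.7), np.float64(-302.4), np.float64(49.6))]
```

```bash
python3 -m jog '[[[-0.4,-0.01,0,0,0,0,0.4],[-0.5,0,0,0,0,0,0.4],[-0.25,0,0,0,0,0,0.4],[0,0,0.5,0,0,0,0.4],[0,0,0.6,0,0,0,0.4],[0,0,0.6,0,0,0,0.4],[0,0,0.6,0,0,0,0.4],[0,0,0.5,0,0,0,0.4],[0,0,0.4,0,0,0,0.4],[0,0,0.2,0,0,0,0.4],[0,0,0,0,0,0,0.4]]]'
python3 -m jog '[[[0,0,0.08,0,0,0,0.4],[0,0,0,0,0,0,0.25],[0,0,0,0,0,0,0.1],[0,0,0,0,0,0,0],[0,0,0,0,0,0,0],[0,0,0,0,0,0,0]]]' 25
```

```text
time: 32.6
tool_pos: [389.4, -305.8, 8.1]
tcp_rot: [-179.9, 0.1, 1.0]
ft_force: [-0.5, 0.0, -0.3]
finger_gap: 34.1
time: 33.35
tool_pos: [390.1, -307.7, 5.5]
tcp_rot: [179.8, -0.1, 0.9]
ft_force: [-1.5, -4.7, -1.5]
finger_gap: 9.3
```

```bash
python3 -m jog '[[[0,0,-0.1,0,0,0,0],[0.003,0,-0.11,0,0,0,0],[0.02,0,-0.103,0,0,0,0],[0.021,0,-0.103,0,0,0,0],[0.039,0,-0.098,0,0,0,0],[0.039,0,-0.098,0,0,0,0],[0,0,0,0,0,0,0]]]'
python3 -m jog '[[[0.056,0,-0.089,0,0,0,0],[0.056,0,-0.089,0,0,0,0],[0.071,0,-0.077,0,0,0,0],[0.071,0,-0.077,0,0,0,0],[0,0,0,0,0,0,0]]]'
python3 clamp.py | sed 's/np.float64//g'
```

```text
time: 34.22
tool_pos: [396.8, -307.6, 36.3]
tcp_rot: [179.8, -0.1, 0.9]
ft_force: [2.6, -5.7, -1.7]
finger_gap: 9.8
time: 34.85
tool_pos: [409.0, -307.3, 52.5]
tcp_rot: [179.8, -0.1, 0.9]
ft_force: [-0.1, -5.9, -4.3]
finger_gap: 9.3
scene [(389, 27, (79.0), (90.9)), (397, 261, (103.3), (131.3)), (405, 46, (95.0), (118.7)), (413, 30, (114.0), (131.1)), (421, 7, (127.6), (134.2)), (437, 19, (42.9), (60.2)), (445, 20, (42.5), (66.8)), (453, 12, (64.6), (68.1)), (461, 37, (67.8), (75.8)), (469, 14, (75.1), (77.8)), (477, 7, (40.1), (76.7))]
top [(421, 5, (70.0), (73.2)), (429, 9, (69.1), (74.1)), (437, 20, (59.4), (71.4)), (445, 41, (62.2), (72.2)), (453, 45, (69.1), (73.7)), (461, 51, (72.0), (80.7)), (469, 44, (77.9), (82.0)), (477, 52, (77.6), (82.9)), (485, 42, (74.6), (80.7)), (493, 49, (68.3), (71.7)), (501, 33, (66.3), (72.1))]
```

```bash
python3 -m jog '[[[0.084,0,-0.063,0,0,0,0],[0.084,0,-0.063,0,0,0,0],[0.094,0,-0.047,0,0,0,0],[0.095,0,-0.046,0,0,0,0],[0,0,0,0,0,0,0]]]'
python3 -m jog '[[[0.1,0,-0.03,0,0,0,0],[0.1,0,-0.027,0,0,0,0],[0.1,0,-0.01,0,0,0,0],[0.1,0,-0.01,0,0,0,0],[0.03,0,0,0,0,0,0],[0,0,0,0,0,0,0]]]'
```

```text
time: 35.58
tool_pos: [426.4, -306.9, 63.3]
tcp_rot: [179.9, 0.0, 0.9]
ft_force: [-1.7, -5.1, -2.0]
finger_gap: 9.5
time: 36.33
tool_pos: [448.0, -306.6, 67.6]
tcp_rot: [179.9, -0.0, 0.9]
ft_force: [-2.9, -3.4, 2.1]
finger_gap: 9.1
```

```bash
python3 - <<'E'
from h import *
im,d=snap('scene'); b=cv2.convertScaleAbs(cv2.resize(im[230:350,340:470][:,:,::-1],None,fx=4,fy=4,interpolation=cv2.INTER_CUBIC),alpha=1.6)
cv2.imwrite('pics/s7.png',b)
E
```

```text
(no output)
```

View pics/s7.png

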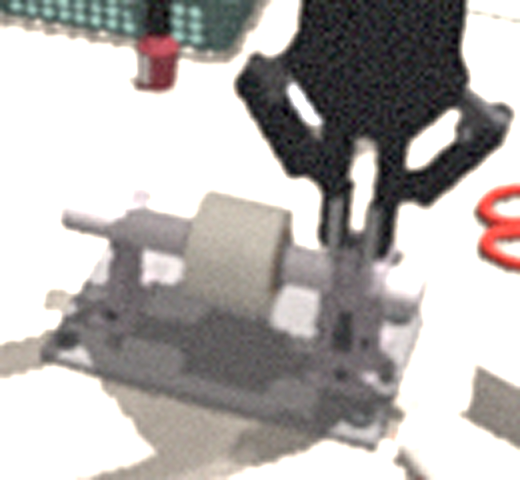

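The bolt is upright between the fingers at (350,230). I'll nudge it past upright, release and retreat.

```bash
python3 -m jog '[[[0.05,0,0,0,0,0,0],[0,0,0,0,0,0,0],[0,0,0,0,0,0,0.15],[0,0,0,0,0,0,0.3],[0,0,0,0,0,0,0.4],[0,0,0,0,0,0,0.4],[0,0,-0.2,0,0,0,0.4],[0,0,-0.5,0,0,0,0.4],[0,0,-0.6,0,0,0,0.4],[0,0,-0.6,0,0,0,0.4],[0,0,-0.4,0,0,0,0.4]]]'
python3 -m jog '[[[0,-0.6,0,0,0,0,1],[0,-0.8,0,0,0,0,1],[0,-0.8,0,0,0,0,1],[0,-0.8,0,0,0,0,1],[0,-0.8,0,0,0,0,1],[0,-0.6,0,0,0,0,1],[0,0,0,0,0,0,1]]]'
python3 - <<'E'
from h import *
import clamp
im,d=snap('top'); C=cloud('top',d); H=C[...,2]
S=im.astype(int); 
for u,v in((332,188),(330,228)):
    w=np.s_[v-30:v+31,u-30:u+31]; m=(H[w]>32)&(H[w]<48); n,l,st,ce=cv2.connectedComponentsWithStats(m.astype(np.uint8))
    for k in range(1,n):
        if st[k,4]>40: p=C[w][l==k]; c,r=cv2.minEnclosingCircle(p[:,:2].astype(np.float32)); print('core',np.round(c,1),round(r,1),S[w][l==k].mean(0).round())
a=cv2.convertScaleAbs(cv2.resize(im[160:320,270:480][:,:,::-1],None,fx=2,fy=2,interpolation=cv2.INTER_CUBIC),alpha=1.6)
im,d=snap('scene'); b=cv2.convertScaleAbs(cv2.resize(im[235:345,345:450][:,:,::-1],(336,320),interpolation=cv2.INTER_CUBIC),alpha=1.6)
cv2.imwrite('pics/s8.png',np.hstack([a[:320],b])); print(telemetry.sense()['tool_pos'])
E
```

```text
time: 37.75
tool_pos: [451.1, -305.7, 184.2]
tcp_rot: [179.9, -0.1, 0.9]
ft_force: [0.2, 0.2, -0.3]
finger_gap: 34.1
time: 38.62
tool_pos: [446.8, -83.6, 181.9]
tcp_rot: [-180.0, -0.0, 1.1]
ft_force: [1.0, 0.4, 0.4]
finger_gap: 85.4
scene [(381, 22, np.float64(70.0), np.float64(79.7)), (389, 34, np.float64(74.6), np.float64(82.4)), (397, 23, np.float64(81.6), np.float64(85.9)), (405, 4, np.float64(81.9), np.float64(83.3)), (413, 16, np.float64(62.1), np.float64(68.6)), (437, 59, np.float64(56.9), np.float64(67.2)), (445, 48, np.float64(57.9), np.float64(68.1)), (453, 68, np.float64(66.6), np.float64(69.3)), (461, 108, np.float64(69.6), np.float64(75.8)), (469, 50, np.float64(75.6), np.float64(77.8)), (477, 22, np.float64(75.9), np.float64(76.8)), (485, 6, np.float64(66.4), np.float64(73.3)), (493, 21, np.float64(66.5), np.float64(68.0)), (501, 6, np.float64(65.4), np.float64(66.8))]
top [(381, 7, np.float64(73.7), np.float64(79.8)), (389, 15, np.float64(78.5), np.float64(83.8)), (397, 21, np.float64(83.9), np.float64(87.3)), (405, 21, np.float64(72.2), np.float64(84.0)), (413, 21, np.float64(66.0), np.float64(73.2)), (421, 27, np.float64(63.7), np.float64(69.2)), (429, 10, np.float64(55.1), np.float64(59.2)), (437, 19, np.float64(53.8), np.float64(69.7)), (445, 41, np.float64(65.7), np.float64(72.0)), (453, 45, np.float64(67.2), np.float64(73.9)), (461, 52, np.float64(72.2), np.float64(78.2)), (469, 42, np.float64(77.1), np.float64(81.4)), (477, 54, np.float64(77.4), np.float64(82.0)), (485, 43, np.float64(75.8), np.float64(80.8)), (493, 49, np.float64(67.9), np.float64(72.9)), (501, 33, np.float64(67.6), np.float64(72.1))]
core [599.5  -5.5] 21.7 [106.  81.  60.]
core [529.1 -36.3] 21.1 [110.  86.  66.]
[446.86139457 -86.02775752 181.69043001]
```

View pics/s8.png

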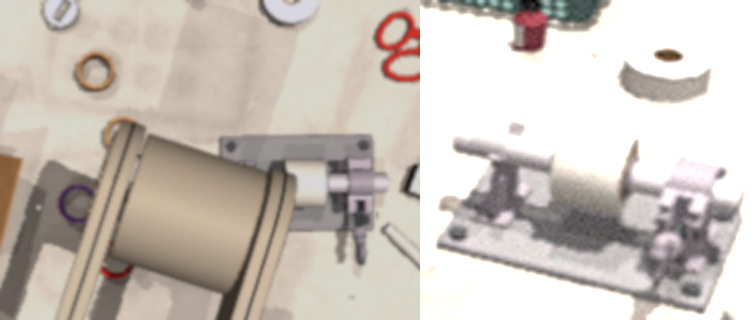

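The bolt fell back out: points at x 381–405 with z of about 80, still falling. It wasn't past upright. I'll regrip it and push until it meets a stop.

```bash
python3 -m jog '[[[-0.2,0.6,0,0,0,0,0.4],[-0.2,0.8,0,0,0,0,0.4],[-0.2,0.8,0,0,0,0,0.4],[-0.2,0.8,0,0,0,0,0.4],[-0.2,0.8,0,0,0,0,0.4],[-0.15,0.6,0,0,0,0,0.4],[0,0,0,0,0,0,0.4],[0,0,0,0,0,0,0.4],[0,0,0,0,0,0,0.4]]]'
python3 - <<'E'
from h import *
import clamp
to([390.5,-307,6],[180,0,1])
E
```

```text
time: 39.95
tool_pos: [393.0, -305.6, 181.6]
tcp_rot: [-180.0, 0.0, 1.0]
ft_force: [0.0, -0.2, -0.2]
finger_gap: 34.2
scene [(373, 12, np.float64(37.0), np.float64(42.2)), (381, 40, np.float64(43.4), np.float64(51.5)), (389, 14, np.float64(49.3), np.float64(50.8)), (397, 9, np.float64(42.3), np.float64(45.5)), (405, 34, np.float64(42.9), np.float64(46.4)), (413, 17, np.float64(44.0), np.float64(46.4)), (421, 6, np.float64(41.4), np.float64(42.6)), (429, 11, np.float64(41.8), np.float64(44.1)), (437, 82, np.float64(54.8), np.float64(67.6)), (445, 73, np.float64(48.1), np.float64(67.6)), (453, 64, np.float64(66.0), np.float64(70.9)), (461, 108, np.float64(69.7), np.float64(75.9)), (469, 50, np.float64(75.5), np.float64(78.4)), (477, 25, np.float64(76.2), np.float64(77.4)), (485, 6, np.float64(67.0), np.float64(73.0)), (493, 24, np.float64(66.6), np.float64(67.4))]
top [(397, 15, np.float64(43.7), np.float64(47.9)), (405, 18, np.float64(44.9), np.float64(50.2)), (413, 28, np.float64(45.3), np.float64(49.6)), (421, 13, np.float64(42.4), np.float64(52.0)), (429, 12, np.float64(44.3), np.float64(47.6)), (437, 16, np.float64(52.2), np.float64(68.8)), (445, 41, np.float64(62.2), np.float64(74.1)), (453, 45, np.float64(67.1), np.float64(71.8)), (461, 52, np.float64(71.3), np.float64(79.8)), (469, 43, np.float64(76.6), np.float64(80.6)), (477, 53, np.float64(77.1), np.float64(83.1)), (485, 42, np.float64(73.6), np.float64(78.9)), (493, 49, np.float64(68.3), np.float64(73.6)), (501, 33, np.float64(68.5), np.float64(71.8))]
shift [-0.055  0.029  3.514] turn [-0. -0. -0.]
```

```bash
python3 -m jog '[[[-0.055,0.03,0.5,0,0,0,0.4],[0,0,0.6,0,0,0,0.4],[0,0,0.6,0,0,0,0.4],[0,0,0.6,0,0,0,0.4],[0,0,0.6,0,0,0,0.4],[0,0,0.4,0,0,0,0.4],[0,0,0.2,0,0,0,0.4],[0,0,0.08,0,0,0,0.2],[0,0,0,0,0,0,0.1],[0,0,0,0,0,0,0],[0,0,0,0,0,0,0],[0,0,0,0,0,0,0]]]' 30
python3 -m jog '[[[0,0,-0.1,0,0,0,0],[0.003,0,-0.11,0,0,0,0],[0.02,0,-0.103,0,0,0,0],[0.021,0,-0.103,0,0,0,0],[0.039,0,-0.098,0,0,0,0],[0.039,0,-0.098,0,0,0,0],[0.056,0,-0.089,0,0,0,0],[0.056,0,-0.089,0,0,0,0],[0.071,0,-0.077,0,0,0,0],[0.071,0,-0.077,0,0,0,0],[0,0,0,0,0,0,0]]]'
python3 -m jog '[[[0.084,0,-0.063,0,0,0,0],[0.084,0,-0.063,0,0,0,0],[0.094,0,-0.047,0,0,0,0],[0.095,0,-0.046,0,0,0,0],[0.1,0,-0.03,0,0,0,0],[0.1,0,-0.027,0,0,0,0],[0.1,0,-0.01,0,0,0,0],[0.1,0,-0.01,0,0,0,0],[0,0,0,0,0,0,0],[0,0,0,0,0,0,0]]]'
python3 - <<'E'
from h import *
im,d=snap('scene'); C=cloud('scene',d)
print(telemetry.sense())
b=cv2.convertScaleAbs(cv2.resize(im[240:340,385:455][:,:,::-1],None,fx=5.5,fy=5.5,interpolation=cv2.INTER_CUBIC),alpha=1.8)
cv2.imwrite('pics/s9.png',b)
P=C.reshape(-1,3);q=P[(abs(P[:,1]+306.5)<7)&(P[:,0]>400)&(P[:,0]<470)&(P[:,2]>40)&(P[:,2]<135)]
for z in range(40,135,6):
    w=abs(q[:,2]-z)<3
    if w.sum()>2: print(z,w.sum(),np.percentile(q[w,0],[5,50,95]).round(1))
E
```

```text
time: 41.55
tool_pos: [390.3, -307.8, 2.9]
tcp_rot: [180.0, -0.0, 0.9]
ft_force: [0.5, 1.0, -3.1]
finger_gap: 9.4
time: 42.92
tool_pos: [409.3, -307.4, 50.2]
tcp_rot: [180.0, -0.0, 0.9]
ft_force: [-0.0, -0.4, -2.9]
finger_gap: 9.1
time: 44.18
tool_pos: [447.3, -306.7, 64.9]
tcp_rot: [180.0, -0.0, 0.9]
ft_force: [-2.0, 2.8, 1.5]
finger_gap: 8.7
{'time': 44.225, 'joint_pos': array([-3.98816238e+01,  5.09978004e+00,  1.03021048e+02,  2.76903592e-02,
        7.18421369e+01,  4.91785509e+01]), 'qd': array([ 0.02040625, -0.04215247,  0.088731  , -0.07227436, -0.07016714,
       -0.04401736]), 'joint_efforts': array([-2.82488409e-01, -5.02063859e+01, -4.68036282e+01, -7.92238209e-02,
       -1.13708027e+00, -1.95304106e-02]), 'tool_pos': array([ 447.2139846 , -306.73045389,   64.87465723]), 'tcp_rot': array([ 1.79995707e+02, -4.52283759e-02,  9.31206148e-01]), 'ft_force': array([-3.07764128,  2.46317214,  2.6093263 ]), 'wrist_torque': array([ 0.36755715,  0.4567404 , -0.01999367]), 'finger_gap': 8.891299692215057}
40 9 [436.4 439.9 453.6]
46 21 [436.4 442.  443.7]
52 9 [439.2 440.5 443.8]
58 15 [436.3 438.9 443.9]
64 7 [436.2 439.1 455.3]
70 21 [431.6 436.2 459.2]
76 21 [429.7 432.7 442.6]
82 15 [428.9 430.3 443. ]
88 6 [429.5 431.6 434.7]
94 14 [419.2 421.7 436.1]
100 23 [419.1 426.2 436.8]
106 38 [421.  432.9 443.3]
112 25 [427.7 435.8 451.2]
118 13 [433.2 435.1 446.9]
124 21 [434.7 436.  455.6]
130 11 [433.8 443.9 453.6]
```

```bash
python3 -m jog '[[[0.08,0,0,0,0,0,0],[0.08,0,0,0,0,0,0],[0,0,0,0,0,0,0]]]';python3 -m jog '[[[0.06,0,0,0,0,0,0],[0.06,0,0,0,0,0,0],[0,0,0,0,0,0,0]]]'
cat > bolt.py <<'E'
from h import *
im,d=snap('scene'); C=cloud('scene',d)
P=C.reshape(-1,3);q=P[(abs(P[:,1]+306.5)<7)&(P[:,0]>370)&(P[:,0]<475)&(P[:,2]>40)&(P[:,2]<135)]
for z in range(40,135,6):
    w=abs(q[:,2]-z)<3
    if w.sum()>2: print(z,w.sum(),np.percentile(q[w,0],[5,50,95]).round(1))
cv2.imwrite('pics/bolt.png',cv2.convertScaleAbs(cv2.resize(im[230:345,365:465][:,:,::-1],None,fx=4.5,fy=4.5,interpolation=cv2.INTER_CUBIC),alpha=1.8))
E
python3 bolt.py
```

```text
time: 44.6
tool_pos: [455.0, -306.6, 64.7]
tcp_rot: [-180.0, -0.0, 0.9]
ft_force: [-3.2, 3.1, 3.3]
finger_gap: 9.0
time: 44.98
tool_pos: [460.7, -306.4, 64.2]
tcp_rot: [-180.0, 0.0, 0.9]
ft_force: [-4.3, 1.6, -1.3]
finger_gap: 9.0
40 12 [437.9 439.1 442.2]
46 22 [438.3 441.5 458.3]
52 13 [438.8 443.  451.7]
58 15 [437.6 442.1 444.7]
64 14 [438.9 442.7 457.2]
70 14 [435.  440.1 460. ]
76 29 [436.4 440.  464.7]
82 22 [436.5 439.1 448.6]
88 15 [437.3 439.9 447.9]
94 13 [432.  445.5 449.8]
100 17 [430.3 436.  449.1]
106 31 [430.9 440.9 455.5]
112 24 [435.7 447.4 460. ]
118 11 [446. 449. 455.]
124 25 [445.5 452.2 466.4]
130 6 [448.1 453.9 458.1]
```

View pics/bolt.png

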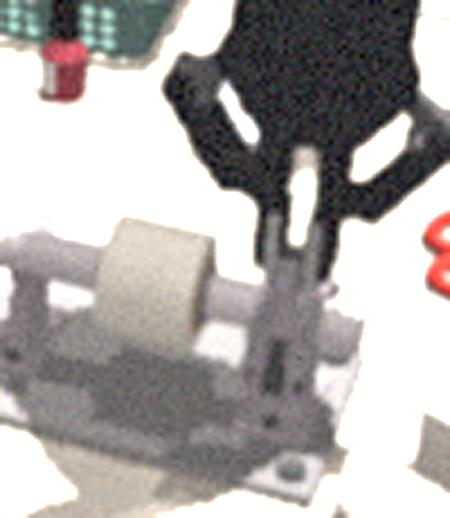

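The bolt is now about upright, with its lower front face at x 438 and the blade front at 431. I'll push 6 mm further to the inner stop, then release.

```bash
python3 -m jog '[[[0.05,0,0,0,0,0,0],[0.06,0,0,0,0,0,0],[0,0,0,0,0,0,0]]]';python3 -m jog '[[[0.05,0,0,0,0,0,0],[0,0,0,0,0,0,0]]]'; python3 bolt.py
python3 -m jog '[[[0,0,0,0,0,0,0.1],[0,0,0,0,0,0,0.2],[0,0,0,0,0,0,0.3],[0,0,0,0,0,0,0.3],[0,0,0,0,0,0,0.3]]]'; python3 bolt.py
```

```text
time: 45.4
tool_pos: [464.9, -306.3, 63.8]
tcp_rot: [-179.9, 0.2, 0.9]
ft_force: [-9.1, 0.4, -1.5]
finger_gap: 9.0
time: 45.65
tool_pos: [465.5, -306.2, 63.5]
tcp_rot: [-179.9, 0.4, 0.9]
ft_force: [-18.9, 1.0, 2.2]
finger_gap: 9.3
40 12 [438.9 442.4 451.6]
46 19 [438.1 442.2 448.8]
52 11 [442.1 444.5 452.6]
58 16 [436.2 443.7 445.8]
64 15 [437.6 443.8 455. ]
70 16 [439.5 443.5 461.1]
76 31 [438.9 444.7 469.5]
82 22 [439.  442.7 450.8]
88 14 [439.1 441.7 448.9]
94 13 [436.1 449.5 454.4]
100 20 [435.3 441.1 456.5]
106 38 [435.4 447.7 459.2]
112 24 [440.2 451.2 460.7]
118 10 [452.1 454.4 458. ]
124 17 [452.5 455.6 467.4]
130 6 [453.4 460.9 469.3]
time: 46.32
tool_pos: [469.4, -306.6, 65.0]
tcp_rot: [180.0, -0.1, 0.9]
ft_force: [0.1, 0.2, 0.2]
finger_gap: 25.2
40 12 [437.9 441.5 450.2]
46 21 [437.5 442.3 448.5]
52 12 [441.5 444.1 446.4]
58 11 [435.3 443.4 450.3]
64 14 [438.8 443.5 451.2]
70 16 [438.8 443.5 463.6]
76 36 [437.2 447.  472.7]
82 22 [439.  441.6 449.7]
88 13 [438.2 441.1 446.5]
94 7 [435.2 440.7 449.7]
100 15 [433.2 436.1 450.3]
106 25 [435.1 440.7 456.1]
112 14 [438.7 446.9 452.5]
```

```bash
python3 -m jog '[[[0,0,-0.1,0,0,0,0.3],[0,0,-0.3,0,0,0,0.3],[0,0,-0.5,0,0,0,0.3],[0,0,-0.6,0,0,0,0.3],[0,0,-0.6,0,0,0,1],[0,0,-0.5,0,0,0,1],[0,0,0,0,0,0,1]]]'
python3 bolt.py
cat > cores.py <<'E'
from h import *
im,d=snap('top'); C=cloud('top',d); H=C[...,2]; S=im.astype(int)
hsv=cv2.cvtColor(im,cv2.COLOR_RGB2HSV)
m=(H>30)&(H<48)&(C[...,1]<110)&(C[...,1]>-140)&(C[...,0]>340)&(C[...,0]<690)
n,l,st,ce=cv2.connectedComponentsWithStats(m.astype(np.uint8))
for k in range(1,n):
    if st[k,4]>40: p=C[l==k]; c,r=cv2.minEnclosingCircle(p[:,:2].astype(np.float32)); print('ring',np.round(c,1),round(r,1),p[:,2].mean().round(1),'rgb',S[l==k].mean(0).round())
E
python3 cores.py; python3 -c "
from h import *
to([530,-37,180],[180,0,1])"
```

```text
time: 47.25
tool_pos: [470.4, -307.7, 198.6]
tcp_rot: [179.8, -0.3, 0.9]
ft_force: [0.1, 0.3, 0.3]
finger_gap: 78.3
40 9 [437.2 441.1 452.8]
46 22 [438.1 442.4 448.2]
52 16 [437.8 444.  449.4]
58 11 [436.1 442.3 445.4]
64 15 [438.4 444.  450.6]
70 17 [439.4 444.  462.6]
76 42 [438.  445.5 473. ]
82 20 [440.  442.1 447.6]
88 11 [438.9 441.8 445.8]
94 6 [434.6 442.2 450.4]
100 16 [433.9 435.3 446. ]
106 26 [434.2 442.4 458.3]
112 12 [438.9 446.3 450.3]
ring [599.4  -5.9] 21.8 39.4 rgb [106.  81.  59.]
ring [525.5 -38.5] 21.8 39.8 rgb [110.  85.  64.]
ring [446.2  13.8] 21.7 39.5 rgb [80. 56. 86.]
ring [441.4 -85.8] 21.7 39.7 rgb [110.  49.  45.]
ring [382.8 -31.2] 21.8 39.9 rgb [107.  42.  38.]
shift [ 1.308 -5.37   0.297] turn [ 0.0001 -0.0001 -0.0002]
```

```bash
python3 -m jog '[[[0.1,-0.5,0,0,0,0,1],[0.16,-0.7,0,0,0,0,1],[0.16,-0.7,0,0,0,0,1],[0.16,-0.7,0,0,0,0,1],[0.16,-0.7,0,0,0,0,1],[0.16,-0.7,0,0,0,0,1],[0.16,-0.7,0,0,0,0,1],[0.16,-0.64,0,0,0,0,1],[0,0,0,0,0,0,1],[0,0,0,0,0,0,1]]]'
python3 -c "
from h import *
to([526.5,-38.5,-14],[180,0,1])"
```

```text
time: 48.6
tool_pos: [524.8, -38.7, 193.6]
tcp_rot: [180.0, 0.1, 1.0]
ft_force: [-0.2, -0.3, -0.2]
finger_gap: 85.7
shift [ 0.041 -0.005  4.152] turn [ 0.      0.0003 -0.0001]
```

```bash
python3 -m jog '[[[0.03,0,0.5,0,0,0,1],[0,0,0.7,0,0,0,1],[0,0,0.7,0,0,0,1],[0,0,0.7,0,0,0,1],[0,0,0.7,0,0,0,1],[0,0,0.5,0,0,0,1],[0,0,0.25,0,0,0,1],[0,0,0.1,0,0,0,1],[0,0,0,0,0,0,1]]]'
python3 -m jog '[[[0,0,0,0,0,0,0.6],[0,0,0,0,0,0,0.5],[0,0,0,0,0,0,0.4],[0,0,0,0,0,0,0.4],[0,0,0,0,0,0,0.4],[0,0,0,0,0,0,0.4]]]' 30
```

```text
time: 49.72
tool_pos: [527.4, -38.8, -12.3]
tcp_rot: [180.0, -0.0, 0.9]
ft_force: [-0.9, -0.1, 0.7]
finger_gap: 85.5
time: 50.48
tool_pos: [527.8, -38.5, -11.9]
tcp_rot: [180.0, -0.1, 0.9]
ft_force: [-1.3, -0.0, 6.0]
finger_gap: 42.6
```

```bash
python3 -m jog '[[[0,0,-0.2,0,0,0,0.4],[0,0,-0.5,0,0,0,0.4],[0,0,-0.7,0,0,0,0.4],[0,0,-0.8,0,0,0,0.4],[0,0,-0.8,0,0,0,0.4],[0,0,-0.6,0,0,0,0.4],[0,0,-0.3,0,0,0,0.4],[0,0,0,0,0,0,0.4]]]' 45
python3 -m jog '[[[-0.17,-0.4,0,0,0,0,0.4],[-0.22,-0.54,0,0,0,0,0.4],[-0.22,-0.54,0,0,0,0,0.4],[-0.22,-0.54,0,0,0,0,0.4],[-0.22,-0.54,0,0,0,0,0.4],[-0.22,-0.54,0,0,0,0,0.4],[-0.22,-0.54,0,0,0,0,0.4],[-0.22,-0.54,0,0,0,0,0.4],[0,0,0,0,0,0,0.4]]]'
python3 -m jog '[[[0,0,0,0,0,-0.0263,0.4],[0,0,0,0,0,-0.0263,0.4],[0,0,0,0,0,-0.0263,0.4],[0,0,0,0,0,-0.0263,0.4],[0,0,0,0,0,-0.0263,0.4],[0,0,0,0,0,-0.0263,0.4],[0,0,0,0,0,-0.0263,0.4],[0,0,0,0,0,-0.0263,0.4],[0,0,0,0,0,0,0.4]]]'
python3 -c "
from h import *
to([439.1,169.8,-6],[180,0,76.6])"; python3 cores.py
```

```text
time: 51.48
tool_pos: [527.5, -38.6, 183.0]
tcp_rot: [180.0, -0.1, 0.9]
ft_force: [-0.4, 0.4, 0.4]
finger_gap: 41.6
time: 52.6
tool_pos: [435.8, 171.0, 180.4]
tcp_rot: [180.0, 0.2, 1.1]
ft_force: [0.6, 1.4, -1.1]
finger_gap: 41.9
time: 53.72
tool_pos: [437.4, 168.7, 181.0]
tcp_rot: [-179.9, 0.1, 76.6]
ft_force: [-0.2, -0.7, -0.9]
finger_gap: 42.2
shift [0.033 0.033 3.74 ] turn [-0.0003  0.0002 -0.    ]
ring [599.6  -5.6] 21.7 38.6 rgb [103.  78.  57.]
ring [446.1  13.8] 21.9 39.6 rgb [74. 51. 79.]
ring [441.4 -85.9] 21.7 40.0 rgb [109.  49.  45.]
ring [382.9 -31.2] 21.7 39.8 rgb [103.  39.  36.]
```

```bash
python3 -m jog '[[[0.03,0.03,0.4,0,0,0,0.4],[0,0,0.6,0,0,0,0.4],[0,0,0.6,0,0,0,0.4],[0,0,0.6,0,0,0,0.4],[0,0,0.5,0,0,0,0.4],[0,0,0.4,0,0,0,0.4],[0,0,0.3,0,0,0,0.4],[0,0,0.2,0,0,0,0.4],[0,0,0.1,0,0,0,0.4],[0,0,0,0,0,0,0.4]]]'
python3 -m jog '[[[0,0,0,0,0,0,0.6],[0,0,0,0,0,0,0.7],[0,0,0,0,0,0,0.7],[0,0,0,0,0,0,0.7],[0,0,-0.2,0,0,0,0.7],[0,0,-0.6,0,0,0,0.7],[0,0,-0.8,0,0,0,0.8],[0,0,-0.8,0,0,0,1],[0,0,-0.8,0,0,0,1],[0,0,-0.6,0,0,0,1],[0,0,0,0,0,0,1]]]'
python3 cores.py;python3 -c "
from h import *
to([600,-5.6,185],[180,0,76.6])"
```

```text
time: 55.02
tool_pos: [440.1, 170.3, -2.8]
tcp_rot: [180.0, -0.0, 76.6]
ft_force: [-0.6, 0.9, -0.7]
finger_gap: 42.0
time: 56.4
tool_pos: [441.9, 170.8, 191.1]
tcp_rot: [179.7, -0.2, 76.7]
ft_force: [-0.1, 0.3, -0.6]
finger_gap: 85.4
ring [599.6  -5.6] 21.7 39.1 rgb [103.  78.  57.]
ring [446.   13.9] 21.8 39.2 rgb [74. 51. 79.]
ring [441.4 -85.8] 21.7 39.9 rgb [110.  49.  46.]
ring [382.8 -31.4] 21.8 39.8 rgb [103.  39.  36.]
shift [-2.693  3.909  0.086] turn [ 0.0005 -0.0002  0.0002]
```

```bash
python3 -m jog '[[[-0.25,0.36,0,0,0,0,1],[-0.35,0.51,0,0,0,0,1],[-0.35,0.51,0,0,0,0,1],[-0.35,0.51,0,0,0,0,1],[-0.35,0.51,0,0,0,0,1],[-0.35,0.51,0,0,0,0,1],[-0.35,0.51,0,0,0,0,1],[-0.35,0.49,0,0,0,0,1],[0,0,0,0,0,0,1]]]' 
python3 -m jog '[[[0,0,0,0,0,0.0263,1],[0,0,0,0,0,0.0263,1],[0,0,0,0,0,0.0263,1],[0,0,0,0,0,0.0263,1],[0,0,0,0,0,0.0263,1],[0,0,0,0,0,0.0263,1],[0,0,0,0,0,0.0263,1],[0,0,0,0,0,0.0263,1],[0,0,0,0,0,0,1]]]'
python3 -c "
from h import *
to([600.6,-5.6,-12],[180,0,1])"
```

```text
time: 57.58
tool_pos: [598.8, -7.6, 185.2]
tcp_rot: [-179.8, 0.0, 76.6]
ft_force: [0.7, 0.1, -0.4]
finger_gap: 85.5
time: 58.7
tool_pos: [598.0, -5.4, 186.2]
tcp_rot: [-180.0, 0.1, 1.0]
ft_force: [-0.1, -0.2, -0.3]
finger_gap: 85.4
shift [0.059 0.007 3.963] turn [-0.0001  0.0003  0.0001]
```

```bash
python3 -m jog '[[[0.05,0,0.5,0,0,0,1],[0,0,0.7,0,0,0,1],[0,0,0.7,0,0,0,1],[0,0,0.7,0,0,0,1],[0,0,0.6,0,0,0,1],[0,0,0.4,0,0,0,1],[0,0,0.25,0,0,0,1],[0,0,0.1,0,0,0,1],[0,0,0,0,0,0,1]]]'
python3 -m jog '[[[0,0,0,0,0,0,0.6],[0,0,0,0,0,0,0.5],[0,0,0,0,0,0,0.4],[0,0,0,0,0,0,0.4],[0,0,0,0,0,0,0.4],[0,0,0,0,0,0,0.4]]]' 45
python3 -m jog '[[[0,0,-0.2,0,0,0,0.4],[0,0,-0.5,0,0,0,0.4],[0,0,-0.7,0,0,0,0.4],[0,0,-0.8,0,0,0,0.4],[0,0,-0.8,0,0,0,0.4],[0,0,-0.6,0,0,0,0.4],[0,0,-0.3,0,0,0,0.4],[0,0,0,0,0,0,0.4]]]' 45
python3 -m jog '[[[-0.16,-0.441,0,0,0,0,0.4],[-0.244,-0.641,0,0,0,0,0.4],[-0.244,-0.641,0,0,0,0,0.4],[-0.244,-0.641,0,0,0,0,0.4],[-0.244,-0.641,0,0,0,0,0.4],[-0.244,-0.641,0,0,0,0,0.4],[-0.244,-0.641,0,0,0,0,0.4],[-0.244,-0.641,0,0,0,0,0.4],[-0.244,-0.641,0,0,0,0,0.4],[-0.244,-0.641,0,0,0,0,0.4],[-0.08,-0.2,0,0,0,0,0.4],[0,0,0,0,0,0,0.4]]]'
python3 -m jog '[[[0,0,0,0,0,-0.0263,0.4],[0,0,0,0,0,-0.0263,0.4],[0,0,0,0,0,-0.0263,0.4],[0,0,0,0,0,-0.0263,0.4],[0,0,0,0,0,-0.0263,0.4],[0,0,0,0,0,-0.0263,0.4],[0,0,0,0,0,-0.0263,0.4],[0,0,0,0,0,-0.0263,0.4],[0,0,0,0,0,0,0.4]]]'
python3 -c "
from h import *
to([473.2,312.8,-5],[180,0,76.6])"; python3 cores.py
```

```text
time: 59.82
tool_pos: [602.0, -6.2, -9.8]
tcp_rot: [180.0, -0.0, 1.0]
ft_force: [-0.6, 0.4, 0.4]
finger_gap: 85.4
time: 60.58
tool_pos: [602.4, -6.2, -9.3]
tcp_rot: [180.0, -0.1, 0.9]
ft_force: [-1.3, -0.8, 6.0]
finger_gap: 43.0
time: 61.58
tool_pos: [602.1, -6.2, 185.7]
tcp_rot: [180.0, -0.1, 0.9]
ft_force: [-0.5, -0.3, -1.4]
finger_gap: 42.7
time: 63.08
tool_pos: [473.4, 312.6, 183.4]
tcp_rot: [179.9, 0.1, 1.0]
ft_force: [0.3, -0.8, -0.6]
finger_gap: 43.0
time: 64.2
tool_pos: [474.8, 311.2, 184.1]
tcp_rot: [-180.0, 0.0, 76.5]
ft_force: [-0.0, 0.2, -0.5]
finger_gap: 42.6
shift [ 0.027 -0.038  3.783] turn [-0.0001  0.0001 -0.0002]
ring [446.1  13.8] 21.7 40.0 rgb [80. 55. 87.]
ring [441.4 -85.7] 21.6 39.8 rgb [112.  51.  47.]
ring [382.8 -31. ] 22.0 39.7 rgb [109.  43.  39.]
```

```bash
python3 -m jog '[[[0.03,-0.04,0.4,0,0,0,0.4],[0,0,0.6,0,0,0,0.4],[0,0,0.6,0,0,0,0.4],[0,0,0.6,0,0,0,0.4],[0,0,0.5,0,0,0,0.4],[0,0,0.4,0,0,0,0.4],[0,0,0.3,0,0,0,0.4],[0,0,0.2,0,0,0,0.4],[0,0,0.1,0,0,0,0.4],[0,0,0,0,0,0,0.4]]]'
python3 -m jog '[[[0,0,0,0,0,0,0.6],[0,0,0,0,0,0,0.7],[0,0,0,0,0,0,0.7],[0,0,0,0,0,0,0.7],[0,0,-0.2,0,0,0,0.7],[0,0,-0.6,0,0,0,0.7],[0,0,-0.8,0,0,0,0.7],[0,0,-0.8,0,0,0,0],[0,0,-0.8,0,0,0,0],[0,0,-0.6,0,0,0,0],[0,0,0,0,0,0,0]]]'
python3 -m jog '[[[0.5,0,0,0,0,0,0],[0.7,0,0,0,0,0,0],[0.7,0,0,0,0,0,0],[0.5,0,0,0,0,0,0],[0,0,0,0,0,0,0],[0,0,0,0,0,0,0]]]'
cat > carton.py <<'E'
from h import *
im,d=snap('top'); C=cloud('top',d); th=np.radians(-13.4); c0=np.array([456.5,242.8])
ex=np.array([np.cos(th),np.sin(th)]); ey=np.array([-ex[1],ex[0]])
L=C[...,:2]-c0; x=L@ex; y=L@ey; H=C[...,2]
for nm,a,b in(('lfa',x,y),('lfb',-x,y),('sfa',y,x),('sfb',-y,x)):
    k=80.5 if nm[0]=='l' else 112; m=(abs(b)<50)&(abs(a)<190)&(H<155)
    print(nm,[(o,np.nanmedian(H[m&(abs(a-(k+o))<4)]).round(0) if (m&(abs(a-(k+o))<4)).sum()>5 else None) for o in(-72,-60,-45,-30,-15,0,10,20,30,40)])
s=telemetry.sense();l=s['tool_pos'][:2]-c0;print('tool local',(l@ex).round(1),(l@ey).round(1),s['tool_pos'][2].round(1))
E
cat >> h.py <<'E'
def view(n,w,name,fx):
    im,d=snap(n); cv2.imwrite('pics/'+name,cv2.convertScaleAbs(cv2.resize(im[w][:,:,::-1],None,fx=fx,fy=fx,interpolation=cv2.INTER_CUBIC),alpha=1.6))
E
python3 carton.py; python3 -c "
from h import *
view('top',np.s_[180:330,110:300],'c1.png',3.2)
im,d=np.load('/tmp/top.npz').values();C=cloud('top',d);q=C[60:170,80:260].reshape(-1,3);print('bin',[(x,np.nanmax(q[(abs(q[:,0]-x)<5)&(q[:,1]<340)&(q[:,1]>120),2]).round()) for x in range(620,700,10)])"
```

```text
time: 65.5
tool_pos: [473.2, 314.4, -0.2]
tcp_rot: [180.0, -0.0, 76.7]
ft_force: [-0.4, -0.3, -0.2]
finger_gap: 42.8
time: 66.88
tool_pos: [474.9, 315.3, 194.0]
tcp_rot: [179.7, -0.3, 76.7]
ft_force: [0.7, -0.5, -0.4]
finger_gap: -0.1
time: 67.62
tool_pos: [500.2, 430.2, 188.6]
tcp_rot: [-179.9, 0.1, 76.7]
ft_force: [0.3, 0.0, 0.0]
finger_gap: -0.1
lfa [(-72, np.float64(4.0)), (-60, np.float64(5.0)), (-45, np.float64(4.0)), (-30, np.float64(4.0)), (-15, np.float64(4.0)), (0, np.float64(70.0)), (10, np.float64(90.0)), (20, np.float64(110.0)), (30, np.float64(129.0)), (40, np.float64(142.0))]
lfb [(-72, np.float64(4.0)), (-60, np.float64(5.0)), (-45, np.float64(4.0)), (-30, np.float64(4.0)), (-15, np.float64(4.0)), (0, np.float64(61.0)), (10, np.float64(87.0)), (20, np.float64(105.0)), (30, np.float64(123.0)), (40, np.float64(137.0))]
sfa [(-72, np.float64(5.0)), (-60, np.float64(6.0)), (-45, np.float64(5.0)), (-30, np.float64(6.0)), (-15, np.float64(4.0)), (0, np.float64(49.0)), (10, np.float64(85.0)), (20, np.float64(103.0)), (30, np.float64(123.0)), (40, np.float64(136.0))]
sfb [(-72, np.float64(4.0)), (-60, np.float64(4.0)), (-45, np.float64(5.0)), (-30, np.float64(5.0)), (-15, np.float64(5.0)), (0, np.float64(70.0)), (10, np.float64(81.0)), (20, np.float64(95.0)), (30, np.float64(109.0)), (40, np.float64(117.0))]
tool local -0.7 192.3 189.0Traceback (most recent call last):
  File "<string>", line 4, in <module>
    im,d=np.load('/tmp/top.npz').values();C=cloud('top',d);q=C[60:170,80:260].reshape(-1,3);print('bin',[(x,np.nanmax(q[(abs(q[:,0]-x)<5)&(q[:,1]<340)&(q[:,1]>120),2]).round()) for x in range(620,700,10)])
                                                                                                            ~~~~~~~~~^^^^^^^^^^^^^^^^^^^^^^^^^^^^^^^^^^^^^^^^^^^^^^^^^^
    res = np.fmax.reduce(a, axis=axis, out=out, **kwargs)
ValueError: zero-size array to reduction operation fmax which has no identity
```

View pics/c1.png

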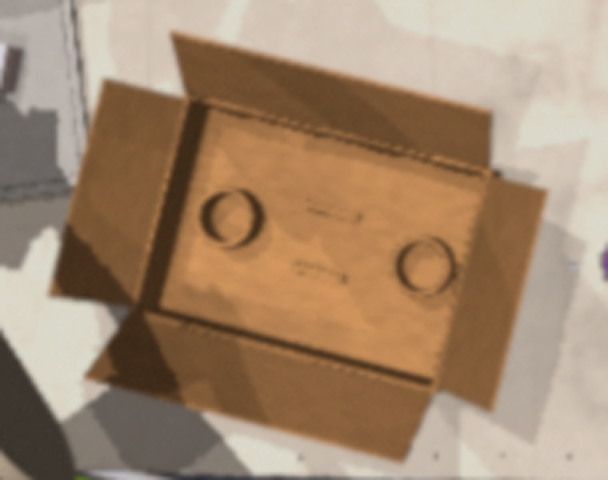

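Both cores are in the carton, at (232,217) and (427,265), and all the flaps are open. I'll close the +y short flap first.

```bash
python3 -m jog '[[[0,0,0.5,0,0,0,0],[0,0,0.6,0,0,0,0],[0,0,0.6,0,0,0,0],[0,0,0.38,0,0,0,0],[-0.3,0,0,0,0,0,0],[-0.3,0,0,0,0,0,0],[-0.26,0,0,0,0,0,0],[-0.21,0,-0.03,0,0,0,0],[-0.21,0,-0.03,0,0,0,0],[-0.245,0,-0.05,0,0,0,0],[-0.245,0,-0.05,0,0,0,0],[0,0,0,0,0,0,0]]]'
python3 -m jog '[[[-0.185,0,0.1,0,0,0,0],[-0.185,0,0.1,0,0,0,0],[-0.12,0,0.1,0,0,0,0],[-0.117,0,0.11,0,0,0,0],[-0.093,0,0.125,0,0,0,0],[-0.093,0,0.125,0,0,0,0],[0,0,0,0,0,0,0]]]'
python3 carton.py
```

```text
time: 69.22
tool_pos: [480.3, 344.1, 94.0]
tcp_rot: [180.0, -0.0, 76.6]
ft_force: [0.5, -0.3, 0.1]
finger_gap: -0.2
time: 70.1
tool_pos: [470.5, 305.7, 59.8]
tcp_rot: [-179.9, 0.1, 76.7]
ft_force: [-1.2, 0.0, 0.6]
finger_gap: 0.0
lfa [(-72, np.float64(5.0)), (-60, np.float64(5.0)), (-45, np.float64(5.0)), (-30, np.float64(5.0)), (-15, np.float64(4.0)), (0, np.float64(69.0)), (10, np.float64(90.0)), (20, np.float64(110.0)), (30, np.float64(129.0)), (40, np.float64(141.0))]
lfb [(-72, np.float64(5.0)), (-60, np.float64(6.0)), (-45, np.float64(4.0)), (-30, np.float64(5.0)), (-15, np.float64(4.0)), (0, np.float64(54.0)), (10, np.float64(86.0)), (20, np.float64(103.0)), (30, np.float64(124.0)), (40, np.float64(137.0))]
sfa [(-72, np.float64(84.0)), (-60, np.float64(83.0)), (-45, np.float64(83.0)), (-30, None), (-15, None), (0, np.float64(70.0)), (10, None), (20, np.float64(2.0)), (30, np.float64(-0.0)), (40, None)]
sfb [(-72, np.float64(4.0)), (-60, np.float64(4.0)), (-45, np.float64(5.0)), (-30, np.float64(5.0)), (-15, np.float64(5.0)), (0, np.float64(70.0)), (10, np.float64(82.0)), (20, np.float64(95.0)), (30, np.float64(109.0)), (40, np.float64(117.0))]
tool local -0.7 64.9 60.3
```

```bash
python3 -m jog '[[[-0.05,0,0.1,0,0,0,0],[-0.05,0,0.1,0,0,0,0],[-0.04,0,0.08,0,0,0,0],[0,0,0,0,0,0,0]]]'; python3 -m jog '[[[0,0,0.05,0,0,0,0],[0,0,0.03,0,0,0,0],[0,0,0,0,0,0,0]]]'
python3 carton.py | grep -E 'sfa|tool'
```

```text
time: 70.65
tool_pos: [469.2, 299.2, 46.1]
tcp_rot: [-180.0, 0.0, 76.7]
ft_force: [0.4, 0.1, 0.1]
finger_gap: -0.2
time: 71.03
tool_pos: [469.9, 299.5, 45.0]
tcp_rot: [180.0, 0.0, 76.7]
ft_force: [-8.6, -7.3, 19.0]
finger_gap: -0.0
sfa [(-72, np.float64(67.0)), (-60, np.float64(71.0)), (-45, None), (-30, None), (-15, np.float64(73.0)), (0, None), (10, None), (20, None), (30, None), (40, None)]
tool local -0.1 58.3 45.0
```

```bash
python3 -m jog '[[[0,0,-0.3,0,0,0,0],[0,0,-0.6,0,0,0,0],[0,0,-0.8,0,0,0,0],[-0.4,0,-0.6,0,0,0,0],[-0.7,0,-0.2,0,0,0,0],[-0.8,0,0,0,0,0,0],[-0.8,0,0,0,0,0,0],[-0.8,0,0,0,0,0,0],[-0.7,0,0,0,0,0,0],[-0.5,0,0,0,0,0,0],[-0.3,0,0,0,0,0,0],[0,0,0,0,0,0,0]]]'
python3 carton.py | grep -E 'sfa|sfb|tool'
```

```text
time: 72.58
tool_pos: [412.1, 55.9, 168.0]
tcp_rot: [180.0, -0.0, 76.6]
ft_force: [-0.1, 0.2, -0.4]
finger_gap: -0.0
sfa [(-72, np.float64(67.0)), (-60, np.float64(71.0)), (-45, np.float64(71.0)), (-30, np.float64(70.0)), (-15, np.float64(71.0)), (0, np.float64(70.0)), (10, None), (20, np.float64(2.0)), (30, np.float64(0.0)), (40, np.float64(0.0))]
sfb [(-72, np.float64(4.0)), (-60, np.float64(4.0)), (-45, np.float64(5.0)), (-30, np.float64(6.0)), (-15, np.float64(4.0)), (0, np.float64(71.0)), (10, np.float64(82.0)), (20, np.float64(96.0)), (30, np.float64(110.0)), (40, np.float64(118.0))]
tool local 0.0 -191.6 167.9
```

```bash
python3 -m jog '[[[0,0,0.4,0,0,0,0],[0,0,0.6,0,0,0,0],[0,0,0.5,0,0,0,0],[0,0,0.2,0,0,0,0],[0.3,0,0,0,0,0,0],[0.3,0,0,0,0,0,0],[0.26,0,0,0,0,0,0],[0.21,0,-0.05,0,0,0,0],[0.21,0,-0.05,0,0,0,0],[0.245,0,-0.05,0,0,0,0],[0.245,0,-0.05,0,0,0,0],[0,0,0,0,0,0,0]]]'
python3 -m jog '[[[0.185,0,0.1,0,0,0,0],[0.185,0,0.1,0,0,0,0],[0.12,0,0.1,0,0,0,0],[0.117,0,0.11,0,0,0,0],[0.093,0,0.125,0,0,0,0],[0.093,0,0.125,0,0,0,0],[0.05,0,0.1,0,0,0,0],[0.05,0,0.1,0,0,0,0],[0,0,0,0,0,0,0]]]'
python3 carton.py | grep -E 'sfb|tool'
```

```text
time: 74.12
tool_pos: [432.6, 143.3, 93.0]
tcp_rot: [180.0, -0.0, 76.7]
ft_force: [-0.4, -0.3, -0.2]
finger_gap: 0.1
time: 75.25
tool_pos: [442.2, 185.8, 49.1]
tcp_rot: [-180.0, 0.0, 76.7]
ft_force: [0.3, 0.0, -0.5]
finger_gap: 0.1
sfb [(-72, None), (-60, None), (-45, np.float64(74.0)), (-30, np.float64(72.0)), (-15, np.float64(72.0)), (0, np.float64(52.0)), (10, np.float64(-0.0)), (20, np.float64(0.0)), (30, np.float64(0.0)), (40, np.float64(0.0))]
tool local -0.5 -58.7 49.5
```

```bash
python3 -m jog '[[[0,0,0.06,0,0,0,0],[0,0,0.05,0,0,0,0],[0,0,0,0,0,0,0]]]'
python3 -m jog '[[[0,0,-0.3,0,0,0,0],[0,0,-0.6,0,0,0,0],[0,0,-0.8,0,0,0,0],[0.17,0.2,-0.6,0,0,0,0],[0.2,0.5,-0.1,0,0,0,0],[0.2,0.6,0,0,0,0,0],[0.2,0.6,0,0,0,0,0],[0.2,0.6,0,0,0,0,0],[0.2,0.4,0,0,0,0,0],[0,0.3,0,0,0,0,0],[0,0,0,0,0,0,0]]]'
python3 carton.py
```

```text
time: 75.68
tool_pos: [443.0, 185.8, 45.3]
tcp_rot: [180.0, -0.0, 76.7]
ft_force: [-3.9, -1.6, 11.0]
finger_gap: -0.0
time: 77.05
tool_pos: [612.3, 205.5, 164.4]
tcp_rot: [180.0, 0.0, 76.6]
ft_force: [-0.6, -0.2, -1.4]
finger_gap: 0.0
lfa [(-72, np.float64(6.0)), (-60, np.float64(7.0)), (-45, np.float64(6.0)), (-30, np.float64(8.0)), (-15, np.float64(69.0)), (0, np.float64(71.0)), (10, np.float64(90.0)), (20, np.float64(109.0)), (30, np.float64(129.0)), (40, np.float64(141.0))]
lfb [(-72, np.float64(6.0)), (-60, np.float64(8.0)), (-45, np.float64(7.0)), (-30, None), (-15, None), (0, None), (10, None), (20, None), (30, None), (40, None)]
sfa [(-72, np.float64(66.0)), (-60, np.float64(71.0)), (-45, np.float64(71.0)), (-30, np.float64(71.0)), (-15, np.float64(71.0)), (0, np.float64(70.0)), (10, None), (20, np.float64(1.0)), (30, np.float64(-1.0)), (40, np.float64(-1.0))]
sfb [(-72, None), (-60, np.float64(70.0)), (-45, np.float64(71.0)), (-30, np.float64(71.0)), (-15, np.float64(71.0)), (0, np.float64(54.0)), (10, np.float64(0.0)), (20, np.float64(0.0)), (30, np.float64(0.0)), (40, np.float64(0.0))]
tool local 159.6 -0.1 164.3
```

```bash
python3 -m jog '[[[0,0,0.4,0,0,0,0],[0,0,0.6,0,0,0,0],[0,0,0.5,0,0,0,0],[0,-0.26,0,0,0,0,0],[0,-0.26,0,0,0,0,0],[0,-0.26,0,0,0,0,0],[0,-0.24,-0.04,0,0,0,0],[0,-0.24,-0.04,0,0,0,0],[0,-0.2,-0.06,0,0,0,0],[0,-0.2,-0.06,0,0,0,0],[0,0,0,0,0,0,0]]]'
python3 -m jog '[[[0,-0.19,0.1,0,0,0,0],[0,-0.19,0.1,0,0,0,0],[0,-0.128,0.105,0,0,0,0],[0,-0.128,0.105,0,0,0,0],[0,-0.103,0.125,0,0,0,0],[0,-0.103,0.125,0,0,0,0],[0,-0.063,0.11,0,0,0,0],[0,-0.063,0.09,0,0,0,0],[0,0,0,0,0,0,0]]]'
python3 carton.py | grep -E 'lf|tool'
```

```text
time: 78.47
tool_pos: [530.6, 225.3, 99.6]
tcp_rot: [180.0, -0.0, 76.7]
ft_force: [1.0, 0.5, 0.1]
finger_gap: 0.1
time: 79.6
tool_pos: [483.3, 236.1, 55.6]
tcp_rot: [-179.9, 0.0, 76.7]
ft_force: [0.3, -0.4, -0.6]
finger_gap: -0.1
lfa [(-72, np.float64(82.0)), (-60, np.float64(81.0)), (-45, np.float64(79.0)), (-30, np.float64(77.0)), (-15, np.float64(77.0)), (0, np.float64(73.0)), (10, np.float64(-0.0)), (20, np.float64(1.0)), (30, np.float64(0.0)), (40, np.float64(0.0))]
lfb [(-72, np.float64(67.0)), (-60, np.float64(70.0)), (-45, np.float64(71.0)), (-30, np.float64(69.0)), (-15, np.float64(8.0)), (0, np.float64(67.0)), (10, np.float64(88.0)), (20, np.float64(107.0)), (30, np.float64(123.0)), (40, np.float64(137.0))]
tool local 28.0 -0.2 56.0
```

```bash
python3 -m jog '[[[0,-0.03,0.07,0,0,0,0],[0,0,0.05,0,0,0,0],[0,0,0.03,0,0,0,0],[0,0,0,0,0,0,0]]]'
python3 -m jog '[[[0,0,-0.3,0,0,0,0],[0,0,-0.6,0,0,0,0],[0,0,-0.8,0,0,0,0],[0,-0.2,-0.6,0,0,0,0],[0,-0.5,-0.1,0,0,0,0],[0,-0.7,0,0,0,0,0],[0,-0.7,0,0,0,0,0],[0,-0.7,0,0,0,0,0],[0,-0.6,0,0,0,0,0],[0,-0.32,0,0,0,0,0],[0,0,0,0,0,0,0]]]'
python3 carton.py
```

```text
time: 80.15
tool_pos: [482.5, 236.6, 49.5]
tcp_rot: [180.0, -0.0, 76.7]
ft_force: [-4.7, -1.8, 8.2]
finger_gap: -0.2
time: 81.53
tool_pos: [301.3, 279.7, 169.2]
tcp_rot: [179.9, -0.1, 76.8]
ft_force: [-0.6, 0.3, 0.2]
finger_gap: -0.1
lfa [(-72, np.float64(75.0)), (-60, np.float64(75.0)), (-45, np.float64(75.0)), (-30, np.float64(75.0)), (-15, np.float64(75.0)), (0, np.float64(73.0)), (10, np.float64(-0.0)), (20, np.float64(-0.0)), (30, np.float64(-0.0)), (40, np.float64(-1.0))]
lfb [(-72, np.float64(6.0)), (-60, np.float64(10.0)), (-45, np.float64(7.0)), (-30, np.float64(6.0)), (-15, np.float64(7.0)), (0, np.float64(66.0)), (10, np.float64(87.0)), (20, np.float64(105.0)), (30, np.float64(123.0)), (40, np.float64(137.0))]
sfa [(-72, np.float64(70.0)), (-60, np.float64(73.0)), (-45, np.float64(73.0)), (-30, np.float64(73.0)), (-15, np.float64(73.0)), (0, np.float64(72.0)), (10, None), (20, np.float64(0.0)), (30, np.float64(-0.0)), (40, np.float64(-1.0))]
sfb [(-72, np.float64(73.0)), (-60, np.float64(73.0)), (-45, np.float64(74.0)), (-30, np.float64(72.0)), (-15, np.float64(73.0)), (0, np.float64(54.0)), (10, np.float64(0.0)), (20, np.float64(-1.0)), (30, np.float64(-0.0)), (40, np.float64(0.0))]
tool local -158.9 -0.1 169.2
```

```bash
python3 -m jog '[[[0,0,0.4,0,0,0,0],[0,0,0.6,0,0,0,0],[0,0,0.6,0,0,0,0],[0,0.26,0,0,0,0,0],[0,0.26,0,0,0,0,0],[0,0.26,0,0,0,0,0],[0,0.24,-0.04,0,0,0,0],[0,0.24,-0.04,0,0,0,0],[0,0.2,-0.06,0,0,0,0],[0,0.2,-0.06,0,0,0,0],[0,0,0,0,0,0,0]]]'
python3 -m jog '[[[0,0.19,0.1,0,0,0,0],[0,0.19,0.1,0,0,0,0],[0,0.128,0.105,0,0,0,0],[0,0.128,0.105,0,0,0,0],[0,0.103,0.125,0,0,0,0],[0,0.103,0.125,0,0,0,0],[0,0.063,0.11,0,0,0,0],[0,0.063,0.09,0,0,0,0],[0,0,0,0,0,0,0]]]'
python3 carton.py | grep -E 'lf|tool'
```

```text
time: 82.95
tool_pos: [383.0, 260.2, 99.1]
tcp_rot: [180.0, -0.0, 76.6]
ft_force: [0.6, 0.0, 0.1]
finger_gap: -0.1
time: 84.08
tool_pos: [429.1, 248.9, 55.2]
tcp_rot: [-180.0, 0.0, 76.7]
ft_force: [0.2, -0.2, 0.7]
finger_gap: -0.0
lfa [(-72, np.float64(75.0)), (-60, np.float64(75.0)), (-45, np.float64(75.0)), (-30, np.float64(75.0)), (-15, np.float64(75.0)), (0, np.float64(73.0)), (10, np.float64(1.0)), (20, np.float64(-1.0)), (30, np.float64(0.0)), (40, np.float64(-0.0))]
lfb [(-72, np.float64(81.0)), (-60, np.float64(80.0)), (-45, np.float64(77.0)), (-30, np.float64(79.0)), (-15, np.float64(77.0)), (0, np.float64(75.0)), (10, np.float64(0.0)), (20, np.float64(-1.0)), (30, np.float64(-0.0)), (40, np.float64(1.0))]
tool local -28.0 -0.3 55.5
```

Press flat, then retreat clear and check everything.

```bash
python3 -m jog '[[[0,0.03,0.07,0,0,0,0],[0,0,0.05,0,0,0,0],[0,0,0.03,0,0,0,0],[0,0,0,0,0,0,0]]]'
python3 -m jog '[[[0,0,-0.3,0,0,0,0],[0,0,-0.6,0,0,0,0],[0,0,-0.8,0,0,0,0],[0,0,-0.8,0,0,0,0],[0.6,0,0,0,0,0,0],[0.8,0,0,0,0,0,0],[0.8,0,0,0,0,0,0],[0.8,0,0,0,0,0,0],[0.8,0,0,0,0,0,0],[0,0,0,0,0,0,0]]]'
python3 carton.py; python3 bolt.py; python3 clamp.py | sed 's/np.float64//g'; python3 - <<'E'
from h import *
im,d=snap('top'); a=cv2.convertScaleAbs(cv2.resize(im[135:330,110:520][:,:,::-1],(780,371),interpolation=cv2.INTER_CUBIC),alpha=1.6)
im,d=snap('scene'); b=cv2.convertScaleAbs(cv2.resize(im[220:350,230:500][:,:,::-1],(460,222),interpolation=cv2.INTER_CUBIC),alpha=1.4); c=cv2.convertScaleAbs(cv2.resize(im[240:340,365:455][:,:,::-1],(200,222),interpolation=cv2.INTER_CUBIC),alpha=1.4)
o=np.zeros((593,780,3),np.uint8);o[:371]=a;o[371:,:460]=b;o[371:,470:670]=c;cv2.imwrite('pics/final.png',o);print(telemetry.sense()['time'])
E
```

```text
time: 84.62
tool_pos: [431.0, 248.9, 49.4]
tcp_rot: [180.0, -0.0, 76.7]
ft_force: [-5.2, -3.3, 11.9]
finger_gap: 0.4
time: 85.88
tool_pos: [474.3, 435.8, 172.8]
tcp_rot: [-180.0, -0.0, 76.8]
ft_force: [0.5, -0.3, -1.2]
finger_gap: 0.1
lfa [(-72, np.float64(75.0)), (-60, np.float64(75.0)), (-45, np.float64(75.0)), (-30, np.float64(75.0)), (-15, np.float64(75.0)), (0, np.float64(73.0)), (10, np.float64(-0.0)), (20, np.float64(0.0)), (30, np.float64(0.0)), (40, np.float64(-0.0))]
lfb [(-72, np.float64(75.0)), (-60, np.float64(75.0)), (-45, np.float64(75.0)), (-30, np.float64(75.0)), (-15, np.float64(75.0)), (0, np.float64(75.0)), (10, np.float64(0.0)), (20, np.float64(-0.0)), (30, np.float64(0.0)), (40, np.float64(0.0))]
sfa [(-72, np.float64(75.0)), (-60, np.float64(75.0)), (-45, np.float64(75.0)), (-30, np.float64(75.0)), (-15, np.float64(75.0)), (0, np.float64(74.0)), (10, None), (20, np.float64(1.0)), (30, np.float64(0.0)), (40, np.float64(-0.0))]
sfb [(-72, np.float64(75.0)), (-60, np.float64(75.0)), (-45, np.float64(75.0)), (-30, np.float64(75.0)), (-15, np.float64(75.0)), (0, np.
[... 291 characters left out ...]
.3]
76 35 [438.8 446.9 471.6]
82 23 [437.9 442.9 450.3]
88 13 [438.7 440.4 447.2]
94 6 [433.7 443.6 450. ]
100 13 [433.  436.2 450.7]
106 28 [434.  440.1 458.4]
112 11 [443.8 447.6 450.1]
scene [(437, 142, (66.3), (106.0)), (445, 145, (64.0), (108.2)), (453, 38, (67.1), (110.9)), (461, 57, (69.2), (76.5)), (469, 36, (76.0), (78.1)), (477, 16, (75.5), (77.6)), (485, 5, (65.3), (71.6)), (493, 15, (66.1), (68.3)), (501, 5, (64.7), (65.3))]
top [(437, 11, (103.9), (113.7)), (445, 43, (90.2), (113.3)), (453, 47, (96.5), (116.0)), (461, 51, (74.6), (111.6)), (469, 41, (78.4), (82.4)), (477, 53, (78.5), (82.7)), (485, 43, (73.6), (79.1)), (493, 49, (69.0), (74.8)), (501, 33, (66.7), (70.1))]
86.175
```

View pics/final.png

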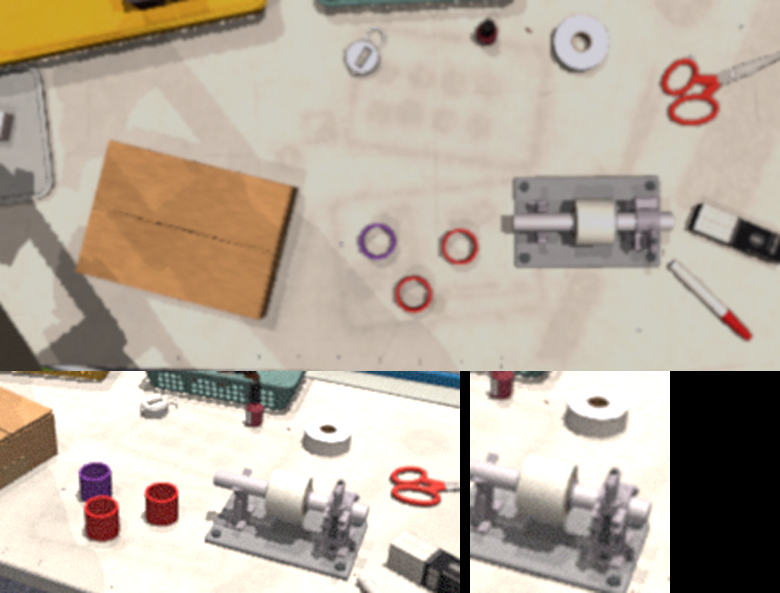

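The carton is closed flat, with its seam from (105,210) to (285,250). The roll is clamped at (595,222) with the bolt upright at (645,220). No brown cores are left on the table, and the bystanders haven't moved.

```bash
python3 -c "
from bench import job; print(job.hand_in())"
```

```text
the job is handed in; nothing more can be done
None
```

The job is done and handed in at about 86 s. The roll lies in both supports with the cap shut and the swing bolt upright in its slot. Both brown cores found on the table are in the carton; I saw no third. The carton is closed flat, short flaps first and then the long ones.

**Last checks:**
- **Carton:** depth reads 75 mm over the whole lid, which fits all four flaps lying flat.
- **Clamp:** before the bolt went in, the cap's ear read about 68 mm against 69 mm nominal. The bolt was still upright about 40 s after I let go of it.
- **Roll:** it sits within about 1 mm of the middle between the two supports.
- **Other things:** the purple and red rings read the same positions as at the start. The other bystanders looked unmoved in the last picture, but I did not measure them.

**What went wrong on the way:**
- **Fingertips:** they sit about 25 mm short of the reported tool position. The first three closes on the roll pinched too high, and the first push passed over the cap.
- **Bolt:** it fell back out on the first try because it was not past upright. On the second try I pushed it to its stop (about 19 N) and it held.
- **Knocked core:** one core had been shifted a few centimetres during the run. I found its new position and picked it up from there.

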